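Strip a pellet die for cleaning

ROBOT

A 6-joint arm with a two-finger parallel gripper is mounted at the origin on the work surface. World frame = base frame: x ahead of the robot, y to its left, z up, the work surface at z = 0. Lengths are in m, angles in rad, forces in N, time in s.
With the tool pointing down it reaches from about 0.3 to 0.875 m from the base axis. Payload 6.4 kg.
Tool frame: the origin (TCP) lies midway between the tips of the shut fingers; the grasp point (between the pads) lies 19 mm behind it; z points along the fingers, y is the direction in which the jaws open and shut (so a half turn about z gives the same grasp; the last joint's range is limited). The gripper opens to 88 mm and grips with 3 to 60 N. Pads are 18 mm wide; open, the fingers measure 123 mm over their backs; the gripper's body (75 mm by 187 mm) begins 45 mm behind the grasp point.
Start: joints at [-1.431, 0.181, 1.607, -0, 1.354, -0.206], TCP at [0.195, -0.541, 0.239] pointing down, gripper open.
Joint ranges: [-2.99, 2.99], [-0.89, 2.07], [0.3, 2.58], [-1.14, 4.28], [0, 2.63], [-3.12, 3.12]. Speed limits (rad/s): [2.57, 2.57, 3.01, 3.14, 3.14, 3.14].

INTERFACE

Orientations are given as a unit quaternion [w, x, y, z].
In Python, from station import robot, optics, ticket, cut_out gives the robot as it stands.
- The arm moves only by the tool move_arm, never from a script. Its argument "commands" is a list of rows, each a list of 5 numbers: the opening, from -1 (shut) to 1 (fully open), then the shift along the world's x, y, z in units of 40 mm (1.0 is 40 mm), then the turn about the world's z in degrees. In form: [[jaw, x, y, z, roll], ...]. A call has 1 to 8 rows; each row is the pose to reach, as a shift and turn from the pose measured when the call began; what a row does not reach only later rows make up. A row lasts 1/8 s, in which the tool goes at most 62.5 mm and 10.7 degrees, less where a joint would pass 70% of its speed; a pose out of reach is approached as far as the arm can. A call with a gripper value outside its range is refused whole. The fingers move at their own pace and stop on an object; "grip_force" is the grip in N (left out, the last holds). Time passes only in rows, so rows that repeat a pose let the fingers close. It gives the time, the measured TCP pose, the force and the opening at its end, in the units of the state.
- robot.get_obs(): the state, without advancing time (a new reading comes with each control period).
- optics.read_camera(name): name is "scene" or "side" or "wrist"; returns the picture (420x560x3 uint8, red, green, blue); there is no depth.
- optics.get_calibration(name): a dict with "fovy" (degrees; the focal length in pixels is half the picture's height over the tangent of half this angle, whatever the lens; pixels are square), "cx", "cy" (the principal point, pixels), "R" (3x3) and "t" (3): a world point X has camera coordinates R X + t. Camera axes: x right, y down, z forward; pixel columns grow to the right and rows downward; lengths in m; the calibration is good to about 2 mm. A picture is of the moment at which its call begins: read the wrist's pose just before it. get_calibration takes no time and is no camera call; for the wrist camera it gives the pose at the moment of the call.
- ticket.sign_off(): hands the job in, once; it reports no verdict.
Trained networks look in the newest picture that a camera, given by its name, has taken for a name from the list of things; names that differ only in an ending like _2 or _b are one class to them, and where a whole thing is asked for, a point or a joint stands for the part that bears it (a point fixed in the world has none). Each returns a list of dicts, best first, with "confidence" (0 to 1); they miss things now and then, are a little off and sometimes report something else, mostly with a low value. They report only what shows in the picture. A call takes as long as a camera call. They do not tell look-alikes from the thing itself.
- cut_out(label, camera): "mask" (420x560 bool, what is visible of it) and "centre" ([column, row] in pixels, amid what is visible of it).
The state is a dict: "time_s": time; "joints": joint angles; "joint_velocities": joint speeds; "joint_efforts": joint torques, N m; "tcp_pos": TCP position; "ee_rot": TCP orientation; "force": force on the tool from outside, world axes, zero at the start; "wrist_torque": the same for the moment, N m; "width": finger opening in m.
Only numpy, scipy, OpenCV 4.12 (cv2) and the standard library are available. Lean on these libraries where they do the work, as an engineer would, in place of code of your own. Each camera call takes 0.05 s, during which the arm holds its last target.

TASK

The pellet die standing assembled on the rubber mat must be stripped for cleaning, one part at a time from the top: first the orange release ring, then the plunger, then the cylinder, last the base. Set each part down gently, standing upright and centred on the pad in the tray that shows its own outline, before taking the next. Leave the jar and the mortar where they are.

Things in the scene. Friction and masses are not known exactly. Their poses are not given: they have to be found in the camera images.
- release_ring_mid (a point): Release ring of the die: plain orange acrylic ring, 44 mm outside, 37 mm bore, 26 mm high, 30 g. At the start it lies loose on the cylinder's top face around the plunger's cap, which stands 10 mm higher, with 2.5 mm of room all round. This point: centre of the ring, 13 mm above its underside; z is its axis.
- die_plunger_mid (a point): Plunger: bright steel with a black top, 76 mm long, 0.36 kg. Lower 40 mm: rod of 26 mm diameter; upper 36 mm: cap of 32 mm. At the start the cap rests on the cylinder's top, the rod hanging in its bore with 1.5 mm play all round. Stands by itself on the rod's foot. This point: on the axis, 38 mm above the foot, 2 mm below the cap; z up along the axis.
- die_cylinder_mid (a point): Cylinder: bright steel tube, 54 mm outside, 29 mm bore right through, 46 mm high, two thin dark bands round it, 0.55 kg. At the start it stands loose on the base, around the base's spigot. This point: on the axis half-way up, 23 mm above its underside; z up along the axis.
- die_base_mid (a point): Base: dark steel disc, 66 mm diameter, 30 mm high, 0.75 kg, a 26 mm spigot 4 mm high on top; a brass nozzle (14 mm thick, then 9 mm) sticks out level along +x of this frame to 60 mm from the axis, 13 mm above the underside. Stands loose on a 3 mm pale blue-green rubber mat. This point: on the axis, 15 mm above the underside; z up. Where the nozzle points at the end is of no matter.
- pad_ring_top (a point): Place of the release ring: orange ring, 44 mm outside, 37 mm inside. Printed in the middle of a fixed white pad, 104 mm square, one of four, 110 mm centre to centre, two by two, in a shallow aluminium tray 240 mm square (rim 1 mm above the pads). This point: centre of the pad's top face, 8 mm above the bench; z up, x and y along its sides.
- pad_plunger_top (a point): Place of the plunger: small solid black disc, 32 mm. Printed in the middle of a fixed white pad, 104 mm square, one of four, 110 mm centre to centre, two by two, in a shallow aluminium tray 240 mm square (rim 1 mm above the pads). This point: centre of the pad's top face, 8 mm above the bench; z up, x and y along its sides.
- pad_cylinder_top (a point): Place of the cylinder: broad grey ring, 54 mm outside, 29 mm inside. Printed in the middle of a fixed white pad, 104 mm square, one of four, 110 mm centre to centre, two by two, in a shallow aluminium tray 240 mm square (rim 1 mm above the pads). This point: centre of the pad's top face, 8 mm above the bench; z up, x and y along its sides.
- pad_base_top (a point): Place of the base: large solid black disc, 66 mm. Printed in the middle of a fixed white pad, 104 mm square, one of four, 110 mm centre to centre, two by two, in a shallow aluminium tray 240 mm square (rim 1 mm above the pads). This point: centre of the pad's top face, 8 mm above the bench; z up, x and y along its sides.
- salt_jar_mid (a point): Bystander: loose brown glass jar with white cap and label, 54 mm diameter, 82 mm high, on the mat at least 110 mm from the die, centre to centre. This point: on its axis, 41 mm above its underside. Leave it where it stands.
- mortar_mid (a point): Bystander: loose small brown agate mortar, 76 mm across, 32 mm high, pestle leaning in it up to 58 mm high, on the mat at least 110 mm from the die. This point: on its axis, 16 mm above its underside. Leave it where it stands.
Things that resemble listed ones, but are neither listed nor needed, are in the scene too. Of the things like the part that bears release_ring_mid, leave any that is blue or green; of the rest the larger one is meant.

How it is judged:
By the outcome, as a careful person would: the job done as asked, in the order asked, and still so for the second after the job is handed in, with the robot touching nothing.
It also fails if it takes over 122 s, if anything falls off the work surface, if the arm or the gripper's body presses on something with over 40 N, if the wrist force passes 120 N, or if a joint passes its speed limit or range.

## Working session

There is one attempt and no reset: what is moved stays moved. The work goes in short steps, Python scripts to look and compute and a tool call to move; the robot and the scene stay as the last step left them, time stands still between calls to the robot, and variables do not carry over. Pictures are saved under pics/ and viewed, and the job is handed in when it is done.

Besides the shell and the picture viewer there is one more tool, called after "Request:" as name([rows], argument=value, ...), one row to a line, values as JSON. move_arm: Moves the arm, as the interface text tells. Its arguments: {"type":"object","properties":{"commands":{"type":"array","items":{"type":"array","items":{"type":"number"}}},"grip_force":{"type":"number"}},"required":["commands"]}

```bash
ls; mkdir -p pics
python3 - <<'E'
from station import robot, optics
import cv2, numpy as np
o=robot.get_obs(); print(o)
for n in ("scene","side","wrist"):
    c=optics.get_calibration(n); print(n,c)
    cv2.imwrite(f"pics/a_{n}.png",optics.read_camera(n)[:,:,::-1])
E
```

```text
pics
{'time_s': 0.0, 'joints': array([-1.43129398e+00,  1.81571109e-01,  1.60799694e+00, -3.44572897e-05,
        1.35382397e+00, -2.06284806e-01]), 'joint_velocities': array([ 0.00074593, -0.00055426,  0.00105831,  0.00091148, -0.00096859,
        0.00079788]), 'joint_efforts': array([-1.14852455e-04, -4.33870339e+01, -3.41852367e+01,  7.01268646e-02,
        3.87142086e-02, -1.46676689e-04]), 'tcp_pos': array([ 0.19482602, -0.54040745,  0.2377986 ]), 'ee_rot': array([-8.99738996e-04,  9.85090060e-01,  1.72037101e-01,  1.32238261e-05]), 'force': array([0.13166747, 0.26291461, 0.23251065]), 'wrist_torque': array([-0.00866306, -0.07324499,  0.01297822]), 'width': 0.08829945791635395}
scene {'fovy': 56.81491206706, 'cx': 283.8980533824158, 'cy': 209.2336287889086, 'R': array([[-0.17585486,  0.98439202, -0.00688622],
       [ 0.76738104,  0.13269906, -0.62730957],
       [-0.61660474, -0.11559979, -0.77873955]]), 't': array([ 0.08981137, -0.33952834,  1.11063349])}
side {'fovy': 42.73900327932304, 'cx': 275.82058005149474, 'cy': 199.99160756382375, 'R': array([[-0.92661657, -0.37592489,  0.00788723],
       [-0.28441689,  0.68702974, -0.66865326],
       [ 0.24594464, -0.62182845, -0.74353252]]), 't': array([0.4520472 , 0.21298093, 0.9627217 ])}
wrist {'fovy': 70.42950945849168, 'cx': 273.25145096660384, 'cy': 213.1097932039577, 'R': array([[ 0.33799166, -0.94114592, -0.0024492 ],
       [-0.9068019 , -0.32635219,  0.26684182],
       [-0.25193639, -0.08796938, -0.96373723]]), 't': array([-0.57513565, -0.03566144,  0.38942827])}
```

View pics/a_scene.png

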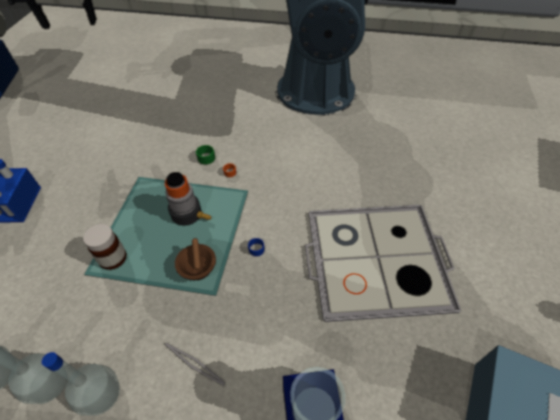

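View pics/a_side.png

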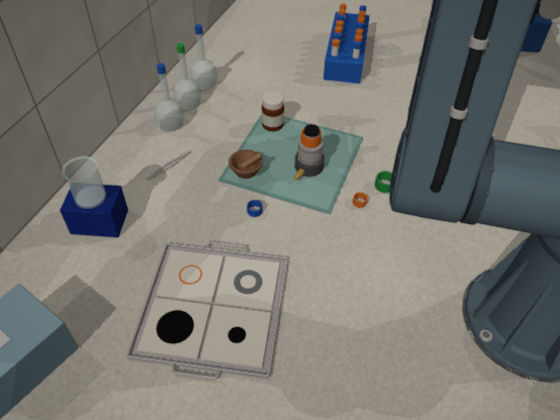

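View pics/a_wrist.png

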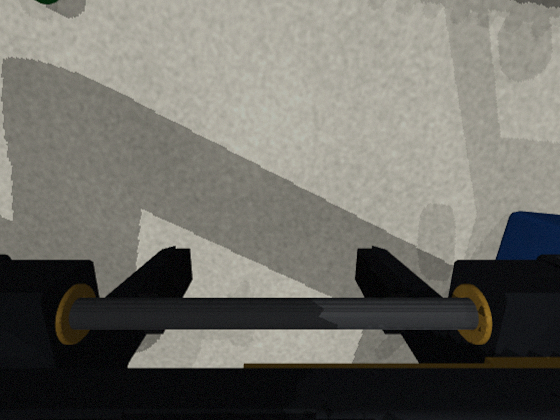

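The scene view shows the die at about (183,195), the jar at (105,245) and the mortar at (195,262). The tray is at about (383,262), with loose rings in blue, green and a smaller orange near the mat. Next I'll measure.

```bash
cat > h.py <<'E'
import numpy as np, cv2
from station import robot, optics, cut_out
def cal(n):
    c=optics.get_calibration(n); c['f']=210/np.tan(np.radians(c['fovy'])/2); return c
def ray(c,p):
    d=np.array([(p[0]-c['cx'])/c['f'],(p[1]-c['cy'])/c['f'],1.]); return -c['R'].T@c['t'], c['R'].T@d
def onz(c,p,z):
    o,d=ray(c,p); return o+d*(z-o[2])/d[2]
def proj(c,X):
    q=np.asarray(X)@c['R'].T+c['t']; return q[...,:2]/q[...,2:]*c['f']+[c['cx'],c['cy']]
def tri(a,pa,b,pb):
    A=np.zeros((3,3));v=np.zeros(3)
    for c,p in((a,pa),(b,pb)):
        o,d=ray(c,p); d/=np.linalg.norm(d); P=np.eye(3)-np.outer(d,d); A+=P; v+=P@o
    return np.linalg.solve(A,v)
E
python3 - <<'E'
from h import *
np.set_printoptions(precision=4,suppress=True)
C={n:cal(n) for n in("scene","side","wrist")}
print("wristcam pos",-C['wrist']['R'].T@C['wrist']['t'], "f",[C[n]['f'] for n in C])
names=["pad_ring_top","pad_plunger_top","pad_cylinder_top","pad_base_top","release_ring_mid","die_plunger_mid","die_cylinder_mid","die_base_mid","salt_jar_mid","mortar_mid"]
zz=[.008]*4+[.092,.097,.056,.018,.044,.019]
for n in("scene","side"):
    im=optics.read_camera(n); vis=im[:,:,::-1].copy()
    for l,z in zip(names,zz):
        for r in cut_out(l,n)[:3]:
            m=r['mask']; ys,xs=np.nonzero(m)
            print(n,l,round(r['confidence'],2),np.round(r['centre'],1),m.sum(),(xs.min(),xs.max(),ys.min(),ys.max()) if len(xs) else '',onz(C[n],r['centre'],z)[:2])
            cs,_=cv2.findContours(m.astype(np.uint8),0,2); cv2.drawContours(vis,cs,-1,(255,0,255),1)
    cv2.imwrite(f"pics/b_{n}.png",vis)
print(robot.get_obs()['time_s'])
E
```

```text
wristcam pos [ 0.2602 -0.5187  0.3835] f [np.float64(388.26610151540706), np.float64(536.697599899306), np.float64(297.53128250341626)]
scene pad_ring_top 0.82 [353.3 287.9] 2895 (np.int64(323), np.int64(388), np.int64(258), np.int64(312)) [0.6112 0.147 ]
scene pad_plunger_top 0.61 [395.7 234.2] 2290 (np.int64(367), np.int64(430), np.int64(210), np.int64(256)) [0.4761 0.2235]
scene pad_cylinder_top 0.85 [344.8 235.3] 2247 (np.int64(317), np.int64(374), np.int64(214), np.int64(259)) [0.4964 0.1225]
scene pad_cylinder_top 0.18 [355.5 287.6] 3006 (np.int64(323), np.int64(388), np.int64(258), np.int64(312)) [0.6099 0.1509]
scene pad_base_top 0.64 [412.7 283. ] 3013 (np.int64(379), np.int64(449), np.int64(254), np.int64(309)) [0.5823 0.2541]
scene release_ring_mid 0.76 [179.7 189.9] 282 (np.int64(164), np.int64(188), np.int64(177), np.int64(198)) [ 0.5044 -0.2054]
scene release_ring_mid 0.75 [204.2 156. ] 281 (np.int64(196), np.int64(213), np.int64(146), np.int64(164)) [ 0.4052 -0.1873]
scene release_ring_mid 0.7 [253.8 243.7] 171 (np.int64(248), np.int64(263), np.int64(238), np.int64(255
[... 1757 characters left out ...]
2.3 175.7] 267 (np.int64(374), np.int64(391), np.int64(170), np.int64(192)) [ 0.323  -0.1573]
side die_plunger_mid 0.48 [310.  130.4] 162 (np.int64(305), np.int64(318), np.int64(125), np.int64(137)) [ 0.501 -0.226]
side die_cylinder_mid 0.58 [310.6 152.8] 448 (np.int64(298), np.int64(322), np.int64(138), np.int64(164)) [ 0.4889 -0.2025]
side die_base_mid 0.83 [305.7 169.5] 430 (np.int64(293), np.int64(323), np.int64(153), np.int64(179)) [ 0.4925 -0.1867]
side salt_jar_mid 0.76 [270.8 109.9] 805 (np.int64(259), np.int64(283), np.int64(92), np.int64(130)) [ 0.6309 -0.3197]
side mortar_mid 0.78 [243.1 164.2] 787 (np.int64(228), np.int64(262), np.int64(148), np.int64(177)) [ 0.6267 -0.1481]
1.25
```

```bash
cat > pads.py <<'E'
from h import *
def marks(n):
    "centres of the printed marks from ellipse fits inside eroded pad areas"
    im=optics.read_camera(n); hsv=cv2.cvtColor(im,cv2.COLOR_RGB2HSV); out={}
    for l in ["pad_ring_top","pad_plunger_top","pad_cylinder_top","pad_base_top"]:
        rs=[r for r in cut_out(l,n) if r['mask'].sum()>1500]
        if not rs: print(n,'no',l); continue
        m=rs[0]['mask'].astype(np.uint8)
        cs,_=cv2.findContours(m,0,2); hull=cv2.convexHull(max(cs,key=cv2.contourArea))
        a=np.zeros_like(m); cv2.fillConvexPoly(a,hull,1); a=cv2.erode(a,np.ones((9,9)))
        g=hsv[...,2].astype(int); s=hsv[...,1].astype(int)
        mk=((s>110) if l=="pad_ring_top" else (g<np.median(g[a>0])-45))&(a>0)
        cs,_=cv2.findContours(mk.astype(np.uint8),0,1)
        c=max(cs,key=cv2.contourArea); e=cv2.fitEllipse(c); out[l]=e
    return im,out
E
python3 - <<'E'
from pads import *
np.set_printoptions(precision=4,suppress=True)
for n in("scene","side"):
    im,o=marks(n); c=cal(n); P={}
    v=cv2.resize(im[:,:,::-1],None,fx=1,fy=1).copy()
    for l,e in o.items():
        P[l]=onz(c,e[0],.008)[:2]; print(n,l,np.round(e[0],1),np.round(e[1],1),P[l]); cv2.ellipse(v,e,(255,0,255),1)
    k=list(P)
    for i in range(len(k)):
        for j in range(i): print(k[i],k[j],np.linalg.norm(P[k[i]]-P[k[j]]).round(4))
    x0,y0=(300,200) if n=="scene" else (120,235)
    cv2.imwrite(f"pics/c_{n}.png",cv2.resize(v[y0:y0+140,x0:x0+180],None,fx=4,fy=4))
E
```

```text
scene pad_ring_top [354.6 283.3] [19.2 22.7] [0.6014 0.1488]
scene pad_plunger_top [398.4 231.3] [11.8 15.9] [0.4679 0.2288]
scene pad_cylinder_top [344.7 234.6] [20.8 25.9] [0.4948 0.1221]
scene pad_base_top [413.4 279.9] [28.8 37.1] [0.5755 0.2556]
pad_plunger_top pad_ring_top 0.1556
pad_cylinder_top pad_ring_top 0.1099
pad_cylinder_top pad_plunger_top 0.11
pad_base_top pad_ring_top 0.1099
pad_base_top pad_plunger_top 0.1109
pad_base_top pad_cylinder_top 0.156
side pad_ring_top [190.1 274.1] [17.8 21.9] [0.6014 0.1501]
side pad_plunger_top [236.4 334.5] [15.6 17.6] [0.4681 0.2304]
side pad_cylinder_top [247.6 281.5] [23.1 27.5] [0.4945 0.1239]
side pad_base_top [174.5 326.5] [32. 38.] [0.5746 0.2575]
pad_plunger_top pad_ring_top 0.1556
pad_cylinder_top pad_ring_top 0.11
pad_cylinder_top pad_plunger_top 0.1097
pad_base_top pad_ring_top 0.1107
pad_base_top pad_plunger_top 0.1099
pad_base_top pad_cylinder_top 0.1558
```

Run:
```python
from h import *
a=optics.read_camera("scene")[150:240,140:260]; b=optics.read_camera("side")[105:195,250:370]
cv2.imwrite("pics/d.png",np.hstack([cv2.resize(x,(400,300),interpolation=2) for x in(a,b)])[:,:,::-1])
```

```text
(no output)
```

View pics/d.png

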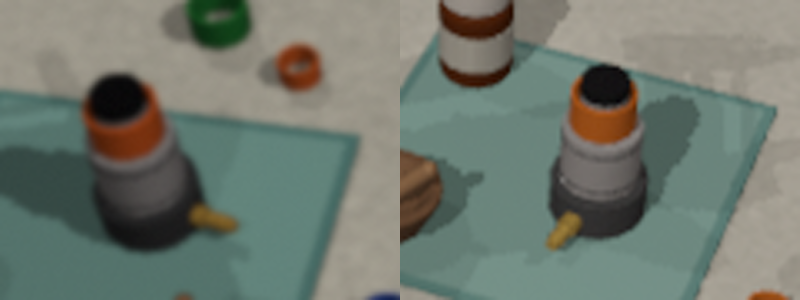

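View pics/c_scene.png

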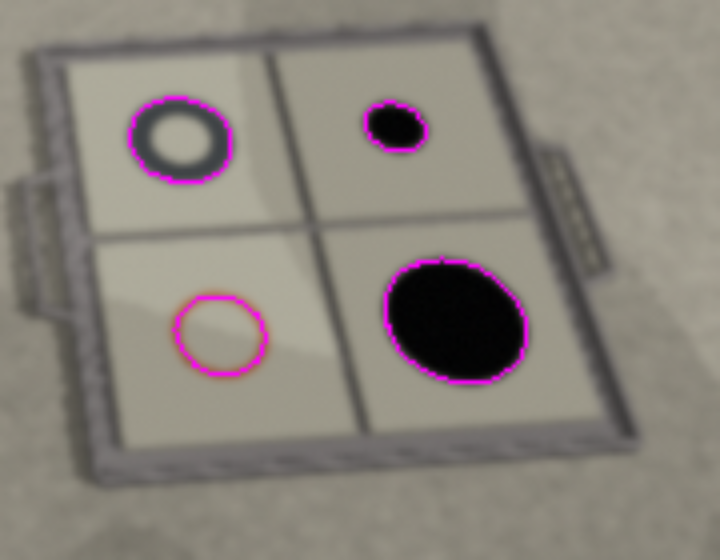

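```bash
cat > die.py <<'E'
from h import *
from scipy.optimize import minimize
th=np.linspace(0,2*np.pi,60)
def cyl(x,y,r,z0,z1):
    return np.vstack([np.c_[x+r*np.cos(th),y+r*np.sin(th),np.full(60,z)] for z in(z0,z1)])
def sil(c,parts,S=4,shape=(420,560)):
    m=np.zeros((shape[0]*S,shape[1]*S),np.uint8)
    for p in parts:
        h=cv2.convexHull(((proj(c,cyl(*p))+.5)*S-.5).round().astype(np.int32)); cv2.fillConvexPoly(m,h,1)
    return cv2.resize(m.astype(np.float32),(shape[1],shape[0]),interpolation=cv2.INTER_AREA)
def fit(obs,stack,x0):
    "obs: list of (calib,mask); stack: list of (r,z0,z1)"
    f=lambda q:sum(np.abs(sil(c,[(q[0],q[1],*s) for s in stack])-m).sum() for c,m in obs)
    r=minimize(f,x0,method='Nelder-Mead',options=dict(xatol=1e-4,fatol=.5,initial_simplex=np.array([x0,[x0[0]+.008,x0[1]],[x0[0],x0[1]+.008]])))
    return r.x,r.fun
E
python3 - <<'E'
from die import *
np.set_printoptions(precision=4,suppress=True)
O={}
for n,box in(("scene",(150,240,150,200)),("side",(115,190,285,335))):
    im=optics.read_camera(n); c=cal(n); hsv=cv2.cvtColor(im,cv2.COLOR_RGB2HSV)
    w=np.zeros((420,560),bool); w[box[0]:box[1],box[2]:box[3]]=1
    og=w&(hsv[...,0]<18)&(hsv[...,1]>130)&(hsv[...,2]>70)
    ys,xs=np.nonzero(og); 
    bl=w&(hsv[...,2]<45); bl[int(ys.mean()):]=0
    cs,_=cv2.findContours(bl.astype(np.uint8),0,1); e=cv2.fitEllipse(max(cs,key=cv2.contourArea)); print(n,'cap top',e,onz(c,e[0],.115)[:2])
    cs,_=cv2.findContours((og|bl).astype(np.uint8),0,1)
    m=np.zeros((420,560),np.uint8); cv2.drawContours(m,[max(cs,key=cv2.contourArea)],-1,1,-1); m=cv2.morphologyEx(m,cv2.MORPH_CLOSE,np.ones((5,5)))
    st=[(.016,.105,.115),(.022,.079,.105)]
    O[n]=(c,m.astype(np.float32)); print(n,m.sum(),fit([O[n]],st,[.505,-.22]))
    rs=[r['mask'] for l in("die_cylinder_mid","die_plunger_mid","release_ring_mid") for r in cut_out(l,n) if r['mask'][box[0]:box[1],box[2]:box[3]].sum()>100]
    u=np.any(rs,0)|(m>0); print(' masks',fit([(c,u.astype(np.float32))],st+[(.027,.033,.079)],[.505,-.22]))
q,f=fit(list(O.values()),st,[.505,-.22]); print(q,f)
# nozzle direction
for n,box in(("scene",(195,235,185,225)),("side",(155,190,285,315))):
    im=optics.read_camera(n); c=cal(n); hsv=cv2.cvtColor(im,cv2.COLOR_RGB2HSV)
    w=np.zeros((420,560),bool); w[box[0]:box[1],box[2]:box[3]]=1
    g=w&(hsv[...,0]>10)&(hsv[...,0]<30)&(hsv[...,1]>90); ys,xs=np.nonzero(g); p=onz(c,(xs.mean(),ys.mean()),.018)[:2]; print(n,'nozzle',g.sum(),p,np.degrees(np.arctan2(*(p-q)[::-1])),np.linalg.norm(p-q))
E
```

```text
scene cap top ((174.57492065429688, 179.38787841796875), (12.950716972351074, 16.12320327758789), 77.90789031982422) [ 0.4993 -0.2123]
scene 461 (array([ 0.4927, -0.2149]), np.float64(80.9375))
 masks (array([ 0.4935, -0.2161]), np.float64(73.0625))
side cap top ((311.30633544921875, 130.2382049560547), (11.262516021728516, 14.09762191772461), 97.3504867553711) [ 0.4925 -0.2074]
side 387 (array([ 0.4942, -0.2128]), np.float64(53.375))
 masks (array([ 0.4955, -0.2135]), np.float64(66.5625))
[ 0.4954 -0.2143] 137.1875
scene nozzle 77 [ 0.503  -0.1736] 79.31838134213253 0.04144457806815706
side nozzle 67 [ 0.5019 -0.1697] 81.69294136556509 0.04514306033109669
```

Request:
move_arm([
  [1, 1, 1.09, 0, -2],
  [1, 2, 2.18, 0, -4],
  [1, 3, 3.27, 0, -6],
  [1, 4, 4.36, 0, -6],
  [1, 5, 5.45, 0, -6],
  [1, 6, 6.54, 0, -6],
  [1, 7, 7.6, 0, -6],
  [1, 7.5, 8.17, 0, -6],
], grip_force=10)

```text
time_s: 3.35
tcp_pos: [0.4965, -0.2118, 0.2389]
ee_rot: [0.0, 0.993, 0.122, 0.0]
force: [-0.8, -0.1, -0.2]
width: 0.088
```

Run:
```python
from h import *
import pickle
o=robot.get_obs(); c=cal("wrist"); im=optics.read_camera("wrist"); print(o['time_s'],o['tcp_pos'],o['ee_rot'],o['joints'])
cv2.imwrite("pics/e.png",im[:,:,::-1]); pickle.dump((c,im),open("e.pkl","wb"))
for x in([.495,-.2135,.115],[.495,-.2135,.079]): print(proj(c,x))
```

```text
3.35 [ 0.4964719  -0.21180895  0.23889032] [5.76442240e-07 9.92590065e-01 1.21510848e-01 2.78483898e-04] [-6.23485271e-01  1.01703888e-01  1.69583054e+00  3.86819247e-04
  1.34364815e+00  7.03600275e-01]
[273.51633782 209.25229669]
[273.51899015 200.55964772]
```

View pics/e.png

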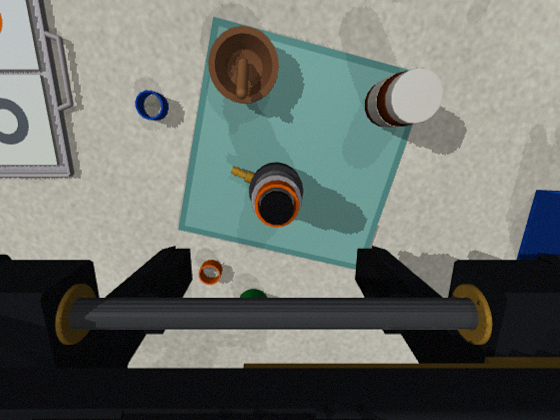

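The wrist view is clear: the die is centred near (276,203), the jar is at (412,97) and the mortar at (243,65). I'll fit the die position from this view.

Run:
```python
from die import *
import pickle
c,im=pickle.load(open("e.pkl","rb")); hsv=cv2.cvtColor(im,cv2.COLOR_RGB2HSV)
w=np.zeros((420,560),bool); w[165:240,245:310]=1
og=w&(hsv[...,0]<18)&(hsv[...,1]>130)&(hsv[...,2]>70)
cs,_=cv2.findContours(og.astype(np.uint8),0,1); k=max(cs,key=cv2.contourArea); m=np.zeros((420,560),np.uint8); cv2.drawContours(m,[cv2.convexHull(k)],-1,1,-1)
print(m.sum(),fit([(c,m.astype(np.float32))],[(.022,.079,.105)],[.495,-.2135]))
bl=w&(hsv[...,2]<35)&(m>0); cs,_=cv2.findContours(bl.astype(np.uint8),0,1); e=cv2.fitEllipse(max(cs,key=cv2.contourArea)); print(e,onz(c,e[0],.115))
v=im[:,:,::-1].copy(); v[m>0]=v[m>0]//2+[120,0,120]; cv2.ellipse(v,e,(0,255,0),1)
v=cv2.resize(v[150:250,230:330],None,fx=6,fy=6); cv2.imwrite("pics/f.png",v)
import collections
# nozzle
g=(hsv[...,0]>12)&(hsv[...,0]<32)&(hsv[...,1]>110); g[:160]=0;g[190:]=0;g[:,:225]=0;g[:,258:]=0
ys,xs=np.nonzero(g); print(g.sum(), onz(c,(xs.mean(),ys.mean()),.018))
```

```text
1661 (array([ 0.49644925, -0.21588051]), np.float64(82.8125))
((276.342529296875, 207.294921875), (32.651954650878906, 32.89182662963867), 119.82130432128906) [ 0.49747042 -0.21560865  0.115     ]
184 [ 0.50497157 -0.17176197  0.018     ]
```

View pics/f.png

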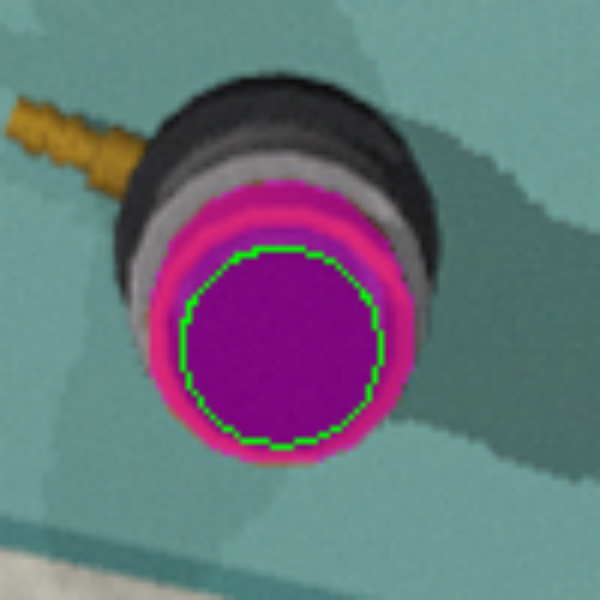

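Request:
move_arm([
  [1, 0, -0.09, -1.3, 0],
  [1, 0, -0.09, -2.5, 0],
  [1, 0, -0.09, -3.3, 0],
  [1, 0, -0.09, -3.7, 0],
  [1, 0, -0.09, -3.87, 0],
  [1, 0, -0.09, -3.87, 0],
])

```text
time_s: 4.15
tcp_pos: [0.4982, -0.214, 0.0848]
ee_rot: [-0.0, 0.993, 0.122, 0.001]
force: [-0.2, 1.2, -0.2]
width: 0.0883
```

Run:
```python
from h import *
c=cal("wrist"); im=optics.read_camera("wrist"); print(robot.get_obs()['tcp_pos'])
cv2.imwrite("pics/g.png",im[:,:,::-1])
print(proj(c,[[.4962,-.2155,.115]]))
```

```text
[ 0.49846202 -0.2141675   0.08522003]
[[272.69988493 299.70403243]]
```

View pics/g.png

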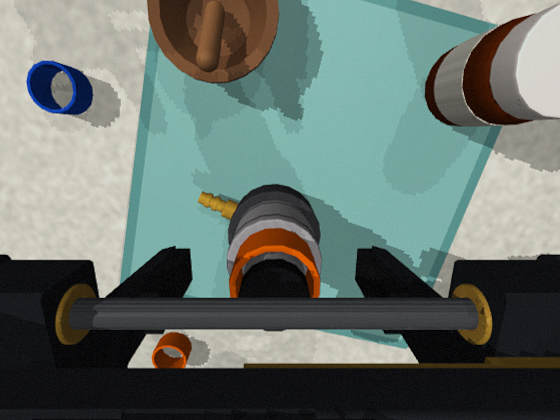

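Request:
move_arm([
  [1, -0.05, -0.03, 0, 0],
  [0.3, -0.05, -0.03, 0, 0],
  [0.1, -0.05, -0.03, 0, 0],
  [-0.2, -0.05, -0.03, 0, 0],
  [-0.2, -0.05, -0.03, 0, 0],
  [-0.2, -0.05, -0.03, 0, 0],
], grip_force=8)

```text
time_s: 4.95
tcp_pos: [0.4964, -0.2153, 0.0852]
ee_rot: [-0.0, 0.993, 0.122, 0.002]
force: [0.2, -0.4, -0.5]
width: 0.0438
```

Request:
move_arm([
  [-0.2, 0, 0, 0.5, 0],
  [-0.2, 0, 0, 1.5, 0],
  [-0.2, 0, 0, 2.5, 0],
  [-0.2, 0.3, 1, 2.5, 0],
  [-0.2, 0.65, 2.3, 2.5, 0],
  [-0.2, 1.0, 3.6, 2.5, 0],
  [-0.2, 1.4, 4.9, 2.5, 0],
  [-0.2, 1.8, 6.2, 2.5, 0],
])

```text
time_s: 5.95
tcp_pos: [0.5687, 0.0344, 0.1852]
ee_rot: [0.0, 0.993, 0.122, 0.002]
force: [1.0, 0.2, -0.6]
width: 0.0437
```

Run:
```python
from h import *
o=robot.get_obs(); print(o['tcp_pos'],o['width'])
a=optics.read_camera("scene");b=optics.read_camera("side")
cv2.imwrite("pics/h.png",np.hstack([x[120:320,:400] for x in(a,b)])[:,:,::-1])
```

```text
[0.56874959 0.0343807  0.18521034] 0.04372790832194564
```

View pics/h.png

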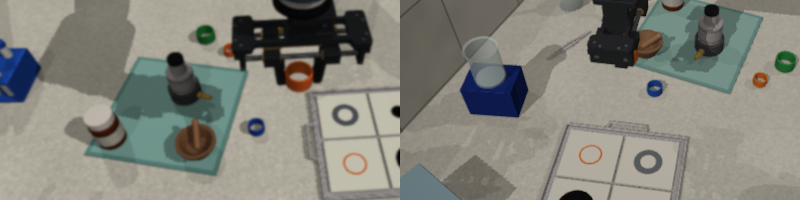

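Request:
move_arm([
  [-0.2, 0.25, 0.9, -0.3, 0],
  [-0.2, 0.5, 1.8, -0.6, 0],
  [-0.2, 0.7, 2.5, -1, 0],
  [-0.2, 0.82, 2.88, -1, 0],
  [-0.2, 0.82, 2.88, -1, 0],
])

```text
time_s: 6.68
tcp_pos: [0.6021, 0.1526, 0.1455]
ee_rot: [-0.001, 0.992, 0.125, 0.002]
force: [-0.7, -0.1, 0.2]
width: 0.044
```

```bash
cat > wl.py <<'E'
from h import *
import sys
o=robot.get_obs(); c=cal("wrist"); im=optics.read_camera("wrist"); print(o['time_s'],o['tcp_pos'],o['width'],o['force'])
cv2.imwrite(sys.argv[1],im[:,:,::-1])
E
python3 wl.py pics/i.png
```

```text
6.675 [0.60210152 0.15256036 0.14547335] 0.04403382175693959 [-0.6521911  -0.13631768  0.15945139]
```

View pics/i.png

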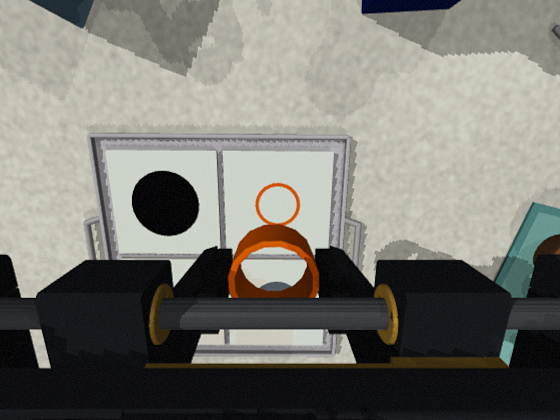

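Run:
```python
from die import *
np.set_printoptions(precision=4,suppress=True)
o=robot.get_obs(); c=cal("wrist"); im=optics.read_camera("wrist"); hsv=cv2.cvtColor(im,cv2.COLOR_RGB2HSV)
og=((hsv[...,0]<18)&(hsv[...,1]>110)&(hsv[...,2]>70)).astype(np.uint8)
a=og.copy(); a[:180]=0;a[226:]=0;a[:,:250]=0;a[:,305:]=0
n,lab,st,_=cv2.connectedComponentsWithStats(a); 
for i in range(1,n):
    if st[i,4]>100:
        e=cv2.fitEllipse(np.argwhere(lab==i)[:,::-1].astype(np.float32)); print('mark',e,onz(c,e[0],.008))
cs,_=cv2.findContours(((hsv[...,2]<40)).astype(np.uint8)[165:240,125:205].copy(),0,1); e=cv2.fitEllipse(max(cs,key=cv2.contourArea)); print('base',e,onz(c,(e[0][0]+125,e[0][1]+165),.008))
# held ring: model projected (TCP-centred, z -.006..+.020) upper rim / bottom rim
t=o['tcp_pos']; v=im[:,:,::-1].copy()
for z in(-.0062,.0198):
    p=proj(c,cyl(t[0],t[1],.022,t[2]+z,t[2]+z)[:60]).round().astype(np.int32); cv2.polylines(v,[p],True,(255,0,255),1)
cv2.imwrite("pics/j.png",cv2.resize(v[180:320,200:350],None,fx=4,fy=4)); print(t)
```

```text
mark ((276.5127868652344, 204.2567138671875), (40.779300689697266, 41.50046157836914), 73.14861297607422) [0.6033 0.1479 0.008 ]
base ((39.230445861816406, 37.74030685424805), (60.86043930053711, 67.59260559082031), 124.66741943359375) [0.5776 0.2548 0.008 ]
[0.6021 0.1519 0.1457]
```

View pics/j.png

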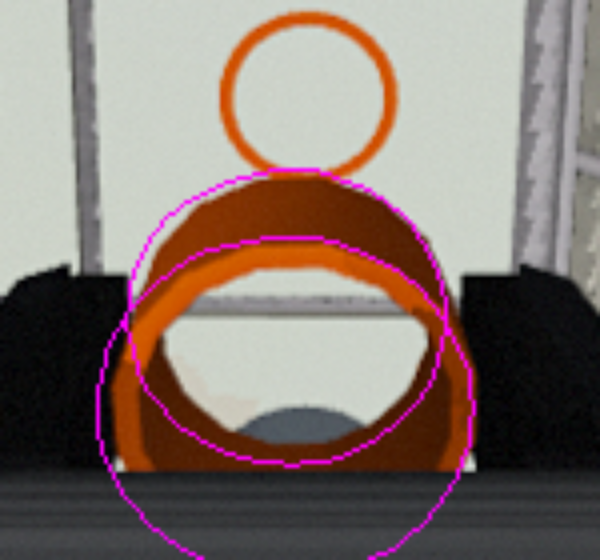

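Request:
move_arm([
  [-0.2, 0.035, -0.07, -1, 0],
  [-0.2, 0.035, -0.07, -1.8, 0],
  [-0.2, 0.035, -0.07, -2.4, 0],
  [-0.2, 0.035, -0.07, -2.8, 0],
  [-0.2, 0.035, -0.07, -2.9, 0],
  [-0.2, 0.035, -0.07, -2.9, 0],
])

```text
time_s: 7.52
tcp_pos: [0.6041, 0.1485, 0.0306]
ee_rot: [-0.0, 0.992, 0.124, 0.003]
force: [0.0, 1.1, -0.1]
width: 0.0437
```

```bash
python3 wl.py pics/k.png
```

```text
7.525 [0.60410872 0.14847018 0.03058059] 0.04372876779690352 [ 0.01109221  1.10300569 -0.12801852]
```

View pics/k.png

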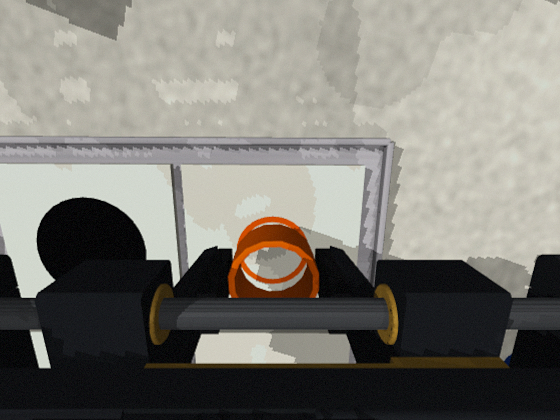

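Run:
```python
from die import *
np.set_printoptions(precision=4,suppress=True)
o=robot.get_obs(); c=cal("wrist"); im=optics.read_camera("wrist"); t=o['tcp_pos'];print(t)
v=cv2.resize(im[200:310,215:335],None,fx=5,fy=5,interpolation=cv2.INTER_CUBIC)[:,:,::-1].copy()
def draw(x,y,r,z,col):
    p=((proj(c,cyl(x,y,r,z,z)[:60])-[215,200]+.5)*5).round().astype(np.int32); cv2.polylines(v,[p],True,col,1)
draw(.6033,.1479,.022,.008,(0,255,0)); draw(.6033,.1479,.0185,.008,(0,255,0))
draw(t[0],t[1],.022,t[2]-.0062,(255,0,255)); draw(t[0],t[1],.022,t[2]+.0198,(255,0,0))
cv2.imwrite("pics/l.png",v)
```

```text
[0.6044 0.1486 0.0309]
```

View pics/l.png

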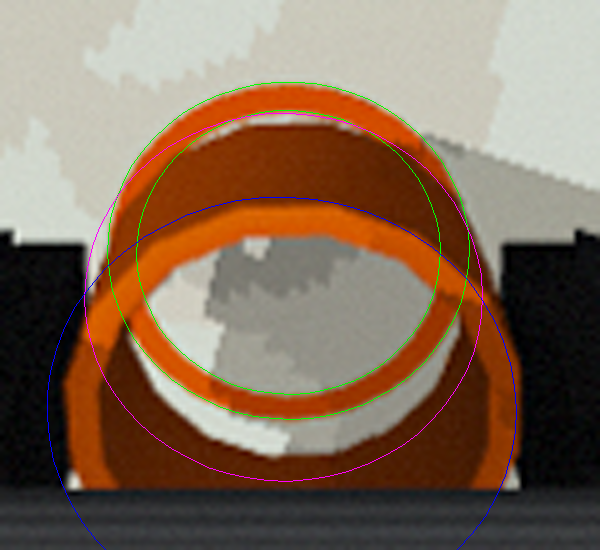

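Request:
move_arm([
  [-0.2, -0.01, 0.012, -0.2, 0],
  [-0.2, -0.01, 0.012, -0.35, 0],
  [-0.2, -0.01, 0.012, -0.41, 0],
  [-0.2, -0.01, 0.012, -0.41, 0],
])

```text
time_s: 8.12
tcp_pos: [0.604, 0.1492, 0.0144]
ee_rot: [-0.0, 0.992, 0.124, 0.003]
force: [0.3, -0.2, -0.8]
width: 0.0437
```

Request:
move_arm([
  [0.1, 0, 0, 0, 0],
  [0.6, 0, 0, 0, 0],
  [1, 0, 0, 0, 0],
  [1, 0, 0, 0.6, 0],
  [1, 0, 0, 2, 0],
  [1, 0, 0, 3.5, 0],
  [1, 0, 0, 4.5, 0],
])

```text
time_s: 9.0
tcp_pos: [0.6049, 0.1493, 0.198]
ee_rot: [-0.0, 0.992, 0.124, 0.005]
force: [0.0, 0.6, -0.4]
width: 0.088
```

```bash
python3 wl.py pics/m.png
```

```text
9.0 [0.60492106 0.14933694 0.1979861 ] 0.08796492246004135 [ 0.04826743  0.56610949 -0.42852534]
```

View pics/m.png

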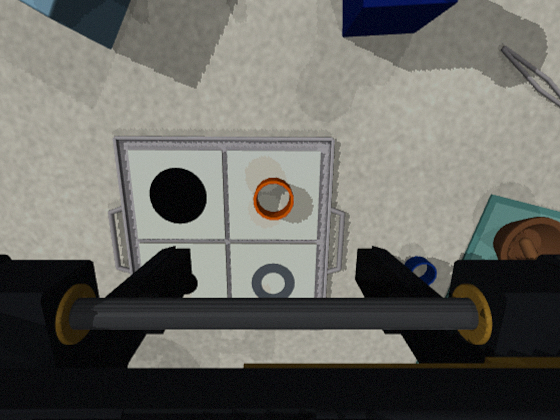

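Request:
move_arm([
  [1, -0.3, -1, 0, 0],
  [1, -0.7, -2.3, 0, 0],
  [1, -1.1, -3.7, 0, 0],
  [1, -1.5, -5.1, 0, 0],
  [1, -1.9, -6.5, 0, 0],
  [1, -2.3, -7.9, 0, 0],
  [1, -2.7, -9.1, 0, 0],
  [1, -2.7, -9.1, 0, 0],
])

```text
time_s: 10.05
tcp_pos: [0.4984, -0.2176, 0.2035]
ee_rot: [0.0, 0.992, 0.122, 0.009]
force: [0.3, 0.3, 0.4]
width: 0.0882
```

```bash
python3 wl.py pics/n.png
```

```text
10.05 [ 0.49841201 -0.21755555  0.20350083] 0.08817462399962803 [0.29822545 0.31791929 0.42426249]
```

View pics/n.png

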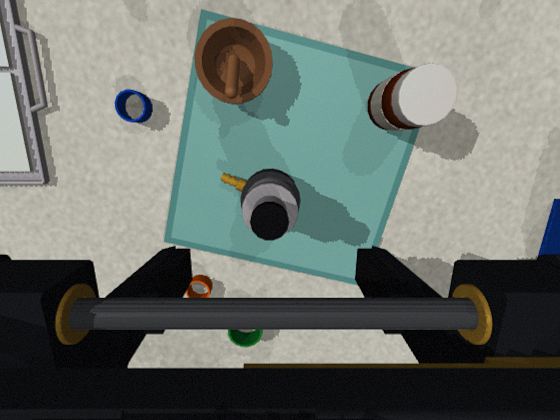

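Run:
```python
from die import *
np.set_printoptions(precision=4,suppress=True)
c=cal("wrist"); im=optics.read_camera("wrist"); o=robot.get_obs(); print(o['tcp_pos'],o['ee_rot'])
hsv=cv2.cvtColor(im,cv2.COLOR_RGB2HSV)
w=np.zeros((420,560),np.uint8); w[195:245,245:295]=1
b=((hsv[...,2]<30)&(w>0)).astype(np.uint8); cs,_=cv2.findContours(b,0,1); e=cv2.fitEllipse(max(cs,key=cv2.contourArea)); print(e,onz(c,e[0],.115))
```

```text
[ 0.4993 -0.2144  0.2034] [-0.0003  0.9923  0.1238  0.0087]
((271.22344970703125, 221.43655395507812), (36.60820007324219, 37.55869674682617), 0.6141811013221741) [ 0.4975 -0.2156  0.115 ]
```

Request:
move_arm([
  [1, -0.03, 0, -1.2, 0],
  [1, -0.03, 0, -2.2, 0],
  [1, -0.03, 0, -2.8, 0],
  [1, -0.03, 0, -2.95, 0],
  [0.3, -0.03, 0, -2.95, 0],
  [-0.2, -0.03, 0, -2.95, 0],
  [-0.5, -0.03, 0, -2.95, 0],
  [-0.5, -0.03, 0, -2.95, 0],
], grip_force=20)

```text
time_s: 11.15
tcp_pos: [0.4984, -0.2147, 0.086]
ee_rot: [0.0, 0.992, 0.124, 0.009]
force: [-0.2, -0.5, 0.5]
width: 0.0498
```

Request:
move_arm([
  [-0.5, 0, 0, 0, 0],
  [-0.5, 0, 0, 0, 0],
  [-0.5, 0, 0, 0, 0],
])

```text
time_s: 11.52
tcp_pos: [0.4984, -0.2147, 0.0862]
ee_rot: [-0.0, 0.992, 0.124, 0.009]
force: [-1.2, 1.9, 2.8]
width: 0.0312
```

Request:
move_arm([
  [-0.5, 0, 0, 0.3, 0],
  [-0.5, 0, 0, 0.7, 0],
  [-0.5, 0, 0, 1.2, 0],
  [-0.5, 0, 0, 1.8, 0],
  [-0.5, 0, 0, 2.5, 0],
  [-0.5, 0, 0, 2.8, 0],
  [-0.5, 0, 0, 2.8, 0],
])

```text
time_s: 12.4
tcp_pos: [0.4988, -0.215, 0.1992]
ee_rot: [0.001, 0.992, 0.124, 0.01]
force: [-0.2, -0.3, -4.0]
width: 0.0316
```

```bash
python3 wl.py pics/o.png;python3 - <<'E'
from h import *
a=optics.read_camera("scene");b=optics.read_camera("side")
cv2.imwrite("pics/p.png",np.hstack([cv2.resize(x,(400,300)) for x in(a[120:300,60:300],b[60:240,180:420])])[:,:,::-1])
E
```

```text
12.4 [ 0.49883561 -0.21496584  0.1992379 ] 0.03163925873193678 [-0.20369138 -0.29970036 -4.02890062]
```

View pics/o.png

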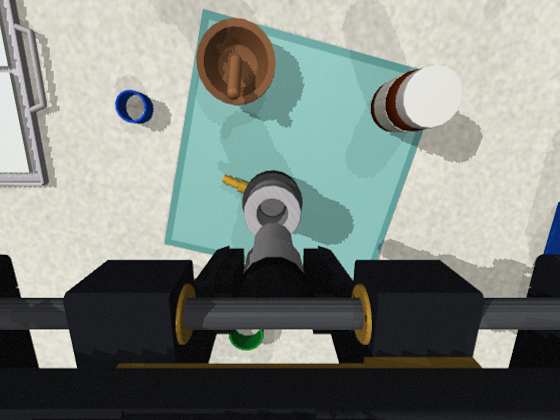

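View pics/p.png

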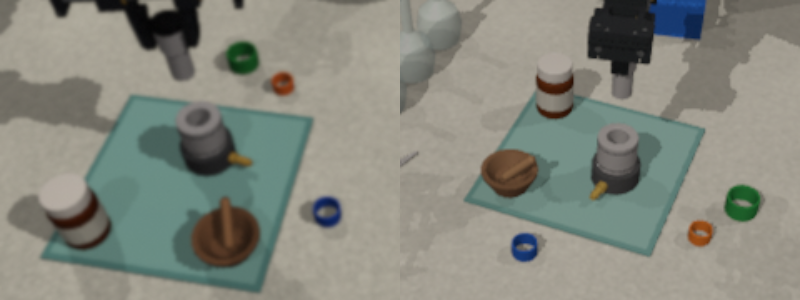

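Request:
move_arm([
  [-0.5, 0, 0.7, 0, 0],
  [-0.5, -0.1, 1.9, 0, 0],
  [-0.5, -0.2, 3.2, 0, 0],
  [-0.5, -0.3, 4.6, 0, 0],
  [-0.5, -0.4, 6, 0, 0],
  [-0.5, -0.5, 7.4, 0, 0],
  [-0.5, -0.6, 8.7, 0, 0],
  [-0.5, -0.7, 9.8, 0, 0],
])

```text
time_s: 13.55
tcp_pos: [0.4686, 0.1797, 0.1958]
ee_rot: [-0.001, 0.992, 0.124, 0.007]
force: [0.1, 0.0, -3.9]
width: 0.0314
```

Request:
move_arm([
  [-0.5, 0, 0.9, 0, 0],
  [-0.5, 0, 1.4, 0, 0],
  [-0.5, 0, 1.4, 0, 0],
  [-0.5, 0, 1.4, 0, 0],
])

```text
time_s: 14.05
tcp_pos: [0.4681, 0.2351, 0.1949]
ee_rot: [-0.001, 0.992, 0.124, 0.007]
force: [-0.3, -0.1, -3.7]
width: 0.0314
```

```bash
python3 wl.py pics/q.png
```

```text
14.05 [0.46814949 0.23509024 0.1949464 ] 0.03142392664344765 [-0.30479252 -0.133089   -3.66396114]
```

View pics/q.png

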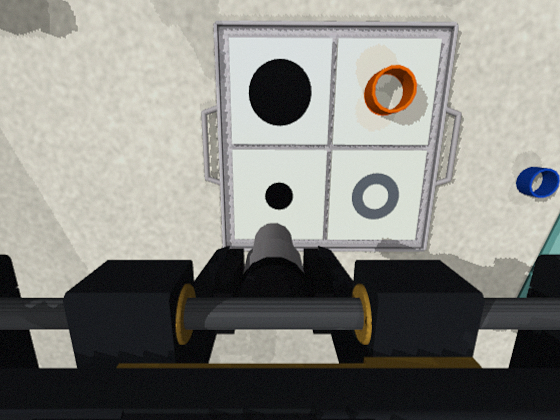

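```bash
cat > wm.py <<'E'
from die import *
np.set_printoptions(precision=4,suppress=True)
def blob(hsv,box,thr=60):
    r0,r1,c0,c1=box; b=(hsv[r0:r1,c0:c1,2]<thr).astype(np.uint8)
    cs,_=cv2.findContours(b,0,1); e=cv2.fitEllipse(max(cs,key=cv2.contourArea)); return (e[0][0]+c0,e[0][1]+r0),e[1]
def get():
    c=cal("wrist"); im=optics.read_camera("wrist"); return c,im,cv2.cvtColor(im,cv2.COLOR_RGB2HSV),robot.get_obs()
E
python3 - <<'E'
from wm import *
c,im,hsv,o=get(); t=o['tcp_pos']; print(t)
for n,b,th in(("plunger",(175,215,255,305),60),("base",(50,130,240,320),60),("cyl",(165,228,345,408),160)):
    p,s=blob(hsv,b,th); print(n,p,s,onz(c,p,.008))
v=im[:,:,::-1].copy(); q=o['ee_rot']
from scipy.spatial.transform import Rotation as R
ax=R.from_quat([q[1],q[2],q[3],q[0]]).as_matrix()[:,2]; print('tool z',ax)
def ring(k,r): # k: distance below TCP along tool z
    R3=R.from_quat([q[1],q[2],q[3],q[0]]).as_matrix(); P=np.c_[r*np.cos(th),r*np.sin(th),np.full(60,k)]; return t+P@R3.T
for k,r in((.0472,.013),(.0072,.016),(-.0288,.016)): cv2.polylines(v,[proj(c,ring(k,r)).round().astype(np.int32)],True,(255,0,255),1)
cv2.imwrite("pics/r.png",cv2.resize(v[170:310,200:350],None,fx=4,fy=4))
E
```

```text
[0.4685 0.2348 0.1954]
plunger (278.218412399292, 195.66791152954102) (25.203149795532227, 26.151348114013672) [0.47   0.2283 0.008 ]
base (279.2033233642578, 92.07760620117188) (60.80605697631836, 64.95193481445312) [0.5772 0.2548 0.008 ]
cyl (374.6665096282959, 195.84512901306152) (43.42682647705078, 47.475852966308594) [0.4967 0.1215 0.008 ]
tool z [ 0.0138  0.003  -0.9999]Traceback (most recent call last):
  File "<stdin>", line 10, in <module>
  File "<stdin>", line 9, in ring
    res = self.concatenate(tuple(objs), axis=axis)
ValueError: all the input array dimensions except for the concatenation axis must match exactly, but along dimension 0, the array at index 0 has size 1 and the array at index 2 has size 60
```

Request:
move_arm([
  [-0.5, 0.04, -0.135, -1, 0],
  [-0.5, 0.04, -0.135, -2, 0],
  [-0.5, 0.04, -0.135, -2.7, 0],
  [-0.5, 0.04, -0.135, -3, 0],
  [-0.5, 0.04, -0.135, -3.1, 0],
  [-0.5, 0.04, -0.135, -3.1, 0],
])

```text
time_s: 14.9
tcp_pos: [0.4709, 0.2294, 0.0723]
ee_rot: [-0.001, 0.992, 0.123, 0.008]
force: [-0.5, -0.8, -2.3]
width: 0.0315
```

```bash
cat > ov.py <<'E'
from wm import *
from scipy.spatial.transform import Rotation as R
def overlay(out,box,rings,marks=(),S=4):
    "rings: (k below TCP, radius, (tool dx,dy)); marks: (x,y,r,z)"
    c,im,hsv,o=get(); t=o['tcp_pos']; q=o['ee_rot']; R3=R.from_quat([q[1],q[2],q[3],q[0]]).as_matrix()
    print(o['time_s'],t,'tool z',R3[:,2],'x',R3[:,0],o['width'])
    r0,r1,c0,c1=box; v=cv2.resize(im[r0:r1,c0:c1],None,fx=S,fy=S,interpolation=2)[:,:,::-1].copy()
    def dr(X,col): cv2.polylines(v,[((proj(c,X)-[c0,r0]+.5)*S).round().astype(np.int32)],True,col,1)
    a=np.linspace(0,2*np.pi,60)
    for k,r,d in rings: dr(t+np.c_[d[0]+r*np.cos(a),d[1]+r*np.sin(a),np.full(60,k)]@R3.T,(255,0,255))
    for x,y,r,z in marks: dr(np.c_[x+r*np.cos(a),y+r*np.sin(a),np.full(60,z)],(0,255,0))
    cv2.imwrite(out,v)
    return c,im,hsv,o
E
python3 - <<'E'
from ov import *
# bias: true object offset in wrist frame vs TCP: tool x -0.9mm, right 1mm
overlay("pics/s.png",(190,320,200,350),[(.0472,.013,(0,0)),(.0072,.016,(0,0))],[(.470,.2283,.016,.008)])
E
```

```text
14.95 [0.4711 0.2295 0.0725] tool z [ 0.0158  0.0035 -0.9999] x [0.9694 0.245  0.0162] 0.03138803522905086
```

View pics/s.png

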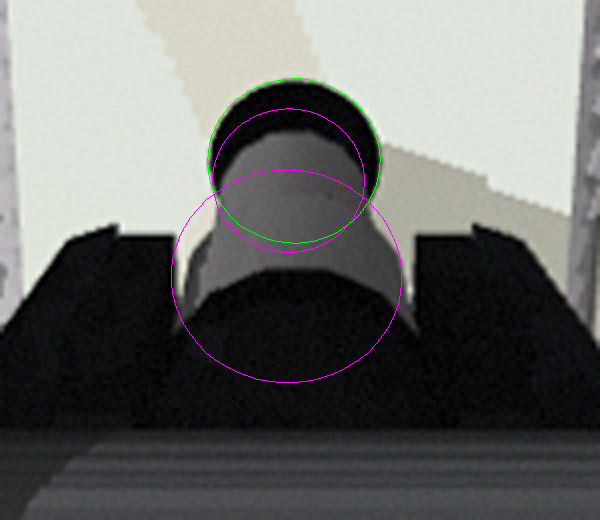

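Run:
```python
from ov import *
overlay("pics/t.png",(190,320,200,350),[(.0472,.013,(-.0035,.0005)),(.0072,.016,(-.0025,.0005))],[(.4701,.2283,.016,.008)])
```

```text
15.0 [0.4711 0.2296 0.0726] tool z [ 0.016   0.0035 -0.9999] x [0.9694 0.2451 0.0164] 0.031223813628805212
```

View pics/t.png

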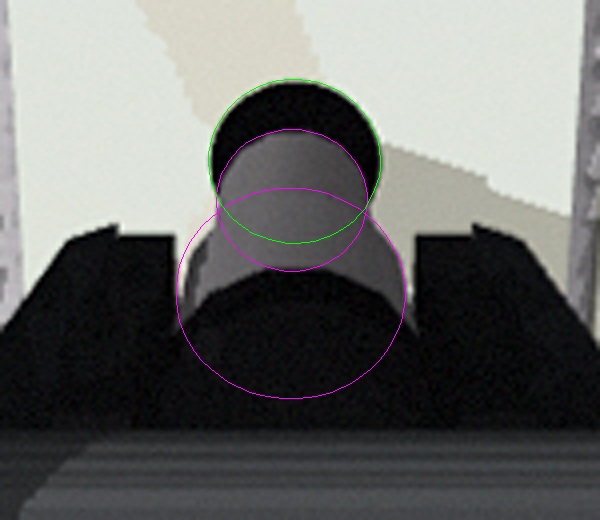

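Request:
move_arm([
  [-0.5, 0.033, 0, -0.15, 0],
  [-0.5, 0.033, 0, -0.3, 0],
  [-0.5, 0.033, 0, -0.36, 0],
  [-0.5, 0.033, 0, -0.36, 0],
])

```text
time_s: 15.5
tcp_pos: [0.4721, 0.2295, 0.0578]
ee_rot: [-0.001, 0.992, 0.124, 0.008]
force: [-0.2, 0.1, -3.9]
width: 0.0313
```

Run:
```python
from ov import *
overlay("pics/u.png",(190,320,200,350),[(.0472,.013,(-.0035,.0007))],[(.4701,.2283,.016,.008)])
```

```text
15.55 [0.4722 0.2296 0.058 ] tool z [ 0.0155  0.0034 -0.9999] x [0.9693 0.2452 0.0158] 0.031245022739972882
```

View pics/u.png

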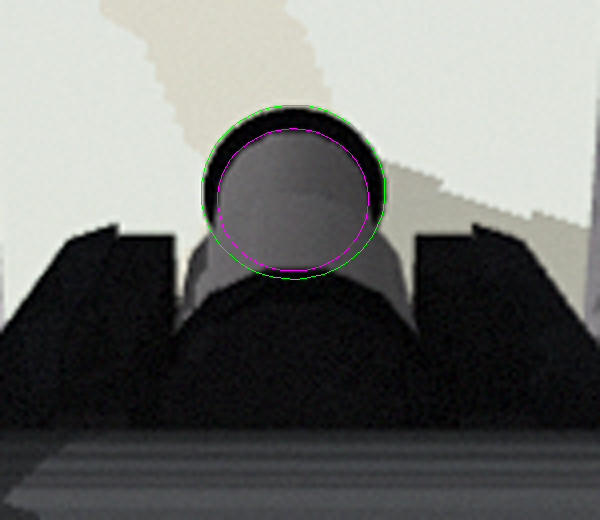

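Request:
move_arm([
  [-0.5, 0.01, 0, -0.03, 0],
  [-0.5, 0.01, 0, -0.055, 0],
  [-0.5, 0.01, 0, -0.068, 0],
  [-0.5, 0.01, 0, -0.068, 0],
])

```text
time_s: 16.05
tcp_pos: [0.4727, 0.2296, 0.0553]
ee_rot: [-0.001, 0.992, 0.124, 0.008]
force: [-0.7, -0.2, -4.6]
width: 0.0315
```

Request:
move_arm([
  [-0.5, 0, 0, -0.015, 0],
  [-0.5, 0, 0, -0.025, 0],
  [-0.5, 0, 0, -0.025, 0],
])

```text
time_s: 16.42
tcp_pos: [0.4733, 0.2297, 0.0553]
ee_rot: [-0.001, 0.992, 0.124, 0.009]
force: [-2.2, -1.4, 5.3]
width: 0.0315
```

Request:
move_arm([
  [-0.2, 0, 0, 0, 0],
  [0.2, 0, 0, 0, 0],
  [0.7, 0, 0, 0, 0],
  [1, 0, 0, 0, 0],
  [1, 0, 0, 0.8, 0],
  [1, 0, 0, 2, 0],
  [1, 0, 0, 3, 0],
  [1, 0, 0, 3, 0],
])

```text
time_s: 17.42
tcp_pos: [0.4757, 0.2304, 0.179]
ee_rot: [-0.001, 0.992, 0.124, 0.012]
force: [-0.1, -0.3, -0.8]
width: 0.0881
```

Run:
```python
from ov import *
overlay("pics/v.png",(140,310,190,370),[],[(.4701,.2283,.016,.008),(.4701,.2283,.016,.084),(.4701,.2283,.016,.048)])
```

```text
17.475 [0.4742 0.23   0.1767] tool z [ 0.0201  0.0044 -0.9998] x [0.9692 0.2453 0.0205] 0.08811480010568425
```

View pics/v.png

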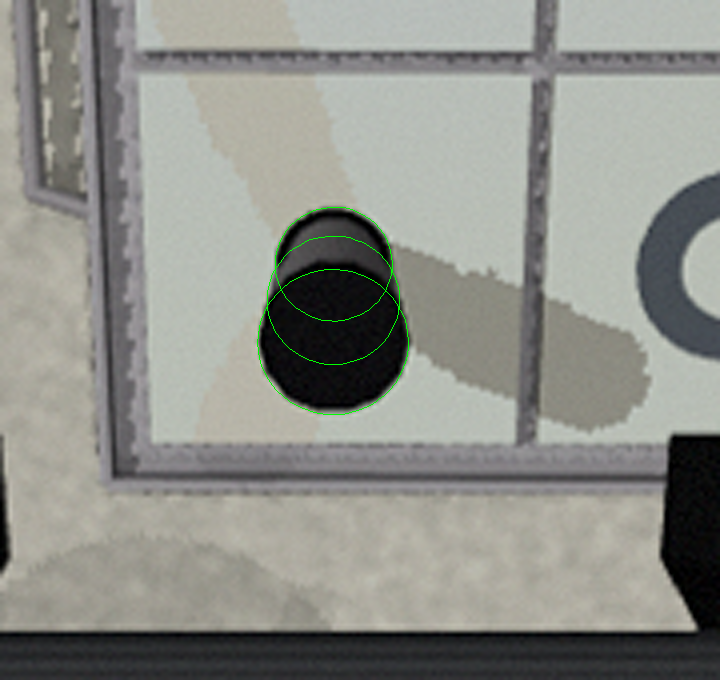

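Request:
move_arm([
  [1, 0, -0.5, 0.3, 10],
  [1, 0.1, -1.8, 0.6, 20],
  [1, 0.2, -3.2, 0.6, 30],
  [1, 0.3, -4.7, 0.6, 40],
  [1, 0.4, -6.2, 0.6, 50],
  [1, 0.5, -7.7, 0.6, 60],
  [1, 0.6, -9.2, 0.6, 70],
  [1, 0.6, -10.5, 0.6, 80],
])

```text
time_s: 18.48
tcp_pos: [0.4972, -0.1722, 0.1988]
ee_rot: [-0.009, 0.698, 0.716, 0.007]
force: [0.5, 0.3, -0.1]
width: 0.0883
```

Run:
```python
from station import robot
from scipy.spatial.transform import Rotation as R
o=robot.get_obs(); q=o['ee_rot'];M=R.from_quat([q[1],q[2],q[3],q[0]]).as_matrix();print(o['tcp_pos'],o['joint_velocities'],M[:,2],M[:,1])
```

```text
[ 0.49715062 -0.17218025  0.19879564] [-0.78895514  0.34676201 -0.37972654 -0.01901885  0.07080554 -2.18219781] [-0.00224924  0.02228706 -0.99974908] [ 0.99966379  0.02587508 -0.00167222]
```

Request:
move_arm([
  [1, 0.02, -0.8, 0, 8],
  [1, 0.02, -1.06, 0, 12],
  [1, 0.02, -1.06, 0, 12],
  [1, 0.02, -1.06, 0, 12],
])

```text
time_s: 18.98
tcp_pos: [0.4975, -0.2137, 0.1977]
ee_rot: [-0.01, 0.62, 0.785, 0.006]
force: [0.0, 0.0, 0.5]
width: 0.0881
```

Run:
```python
from ov import *
overlay("pics/w.png",(140,290,190,370),[],[(.4972,-.2157,.027,.079),(.4972,-.2157,.0145,.079),(.4972,-.2157,.033,.033)])
```

```text
19.025 [ 0.4977 -0.2136  0.198 ] tool z [-0.0078  0.0223 -0.9997] x [-0.2327  0.9723  0.0235] 0.08825848148370603
```

View pics/w.png

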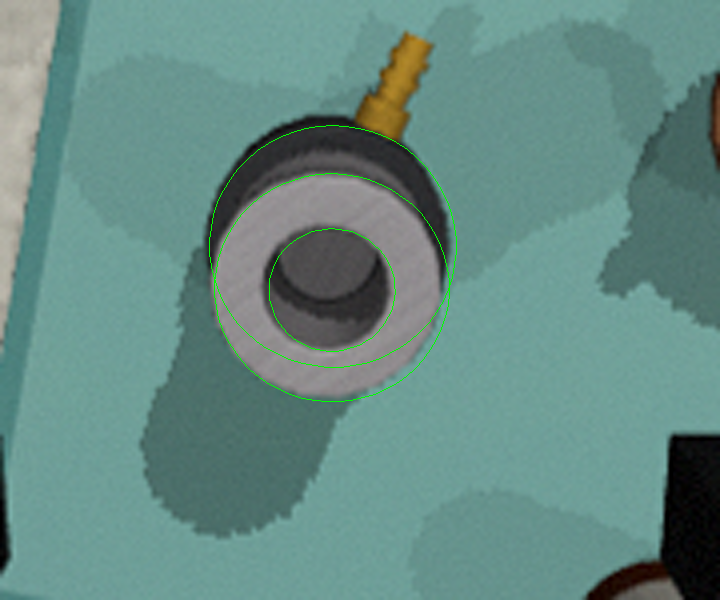

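Request:
move_arm([
  [1, -0.04, -0.025, -1.2, 0],
  [1, -0.04, -0.025, -2.4, 0],
  [1, -0.04, -0.025, -3.2, 0],
  [1, -0.04, -0.025, -3.55, 0],
  [1, -0.04, -0.025, -3.62, 0],
  [1, -0.04, -0.025, -3.62, 0],
])

```text
time_s: 19.77
tcp_pos: [0.4969, -0.215, 0.0544]
ee_rot: [-0.009, 0.619, 0.785, 0.006]
force: [0.0, 0.2, 0.4]
width: 0.0884
```

Run:
```python
from ov import *
overlay("pics/x.png",(160,310,150,400),[],[(.496,-.2150,.027,.079)],S=3)
```

```text
19.825 [ 0.4971 -0.2151  0.0546] tool z [-0.0058  0.0208 -0.9998] x [-0.2329  0.9723  0.0216] 0.08826358506216957
```

View pics/x.png

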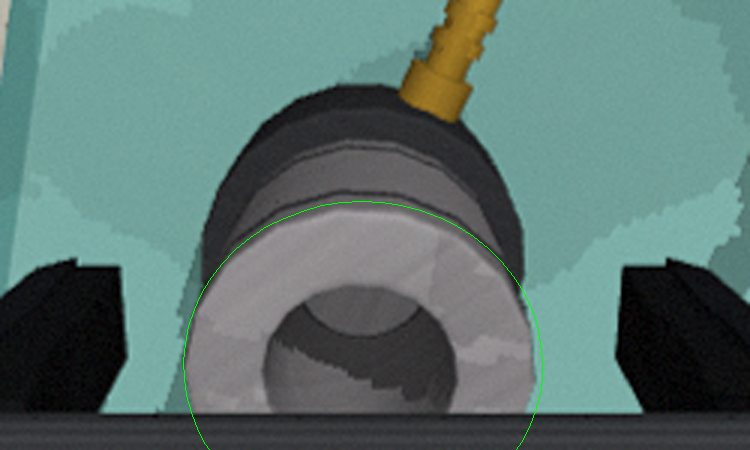

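Request:
move_arm([
  [1, -0.045, -0.01, 0, 0],
  [0.6, -0.045, -0.01, 0, 0],
  [0.3, -0.045, -0.01, 0, 0],
  [0.1, -0.045, -0.01, 0, 0],
  [0, -0.045, -0.01, 0, 0],
  [0, -0.045, -0.01, 0, 0],
  [0, -0.045, -0.01, 0, 0],
], grip_force=25)

```text
time_s: 20.7
tcp_pos: [0.4953, -0.2155, 0.0546]
ee_rot: [-0.009, 0.619, 0.785, 0.006]
force: [0.6, 0.0, 1.4]
width: 0.0522
```

Request:
move_arm([
  [0, 0, 0, 0.2, 0],
  [0, 0, 0, 0.6, 0],
  [0, 0, 0, 1.2, 0],
  [0, 0, 0, 2, 0],
  [0, 0, 0, 2.8, 0],
  [0, 0, 0, 3, 0],
  [0, 0, 0, 3, 0],
])

```text
time_s: 21.58
tcp_pos: [0.4952, -0.2155, 0.1748]
ee_rot: [-0.008, 0.619, 0.785, 0.006]
force: [0.8, -0.3, -4.9]
width: 0.0524
```

```bash
python3 wl.py pics/y.png
```

```text
21.575 [ 0.49523507 -0.21549818  0.17480831] 0.05242762387772722 [ 0.83071686 -0.26665331 -4.90708141]
```

View pics/y.png

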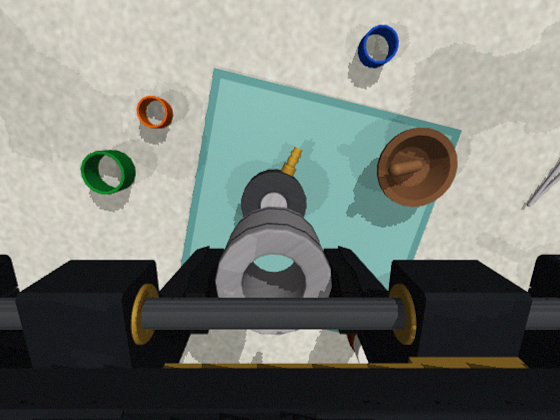

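Request:
move_arm([
  [0, 0, 0.6, 0, 0],
  [0, 0, 1.8, 0, 0],
  [0, 0, 3.1, 0, 0],
  [0, 0, 4.4, 0, 0],
  [0, 0, 5.7, 0, 0],
  [0, 0, 7, 0, 0],
  [0, 0.04, 8, 0, 0],
  [0, 0.04, 8.45, 0, 0],
])

```text
time_s: 22.62
tcp_pos: [0.4945, 0.1257, 0.1724]
ee_rot: [-0.011, 0.618, 0.786, 0.006]
force: [-0.1, -0.6, -6.2]
width: 0.0523
```

Request:
move_arm([
  [0, 0, 0.3, 0, 0],
  [0, 0, 0.3, 0, 0],
])

```text
time_s: 22.88
tcp_pos: [0.4938, 0.138, 0.1718]
ee_rot: [-0.011, 0.618, 0.786, 0.005]
force: [0.1, -1.0, -5.8]
width: 0.0525
```

```bash
python3 wl.py pics/z.png
```

```text
22.875 [0.49379573 0.13804679 0.17176743] 0.052475437546087314 [ 0.05721018 -0.96841543 -5.8215666 ]
```

View pics/z.png

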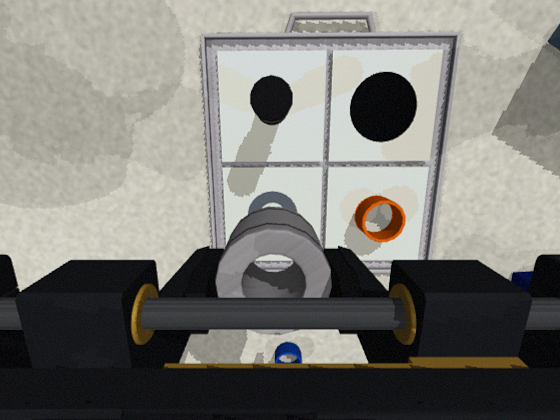

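Run:
```python
from ov import *
overlay("pics/aa.png",(180,310,190,370),[(.0216,.027,(-.0009,.001)),(-.0244,.027,(-.0009,.001))],[(.4986,.122,.027,.008),(.4986,.122,.0145,.008)])
```

```text
22.975 [0.4944 0.137  0.1722] tool z [-0.0103  0.0215 -0.9997] x [-0.2351  0.9717  0.0234] 0.052279541324648265
```

View pics/aa.png

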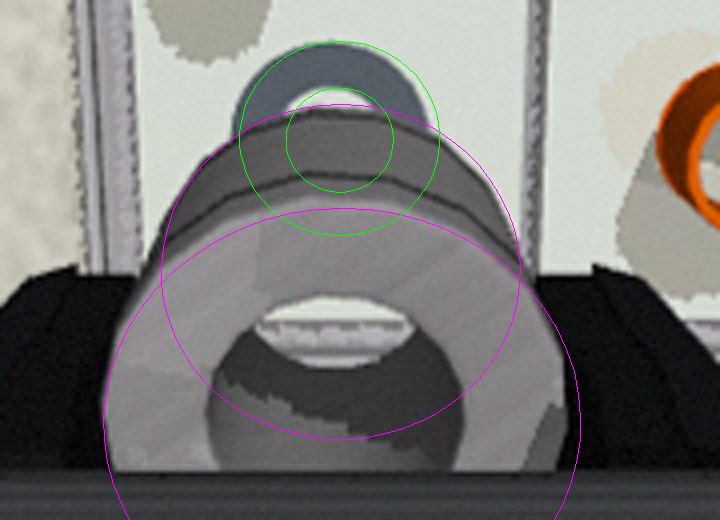

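Request:
move_arm([
  [0, 0.035, -0.36, -0.8, 0],
  [0, 0.035, -0.36, -1.7, 0],
  [0, 0.035, -0.36, -2.5, 0],
  [0, 0.035, -0.36, -3, 0],
  [0, 0.035, -0.36, -3.15, 0],
  [0, 0.035, -0.36, -3.15, 0],
])

```text
time_s: 23.72
tcp_pos: [0.4962, 0.1219, 0.0464]
ee_rot: [-0.011, 0.619, 0.786, 0.005]
force: [-0.1, 0.7, -4.5]
width: 0.0522
```

Run:
```python
from ov import *
overlay("pics/ab.png",(180,310,190,370),[(.0216,.027,(-.0018,.0002))],[(.4962,.1214,.027,.008),(.4962,.1214,.0145,.008)])
```

```text
23.775 [0.4966 0.1221 0.047 ] tool z [-0.009   0.0215 -0.9997] x [-0.2344  0.9719  0.023 ] 0.05223896072344736
```

View pics/ab.png

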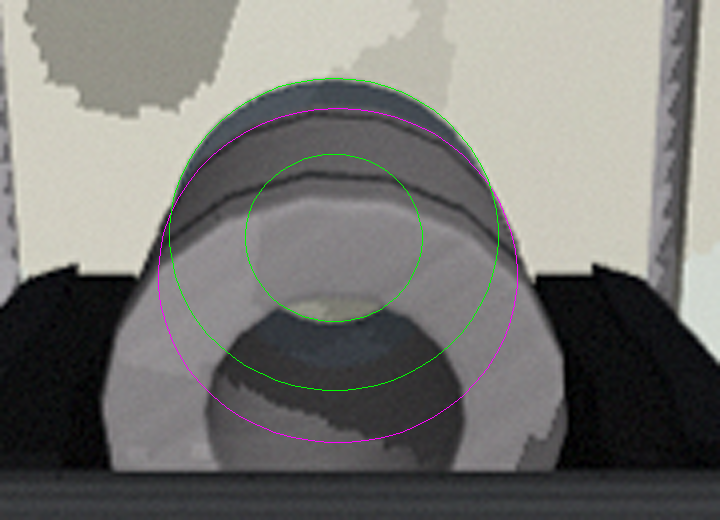

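Request:
move_arm([
  [0, -0.015, 0.022, -0.15, 0],
  [0, -0.015, 0.022, -0.3, 0],
  [0, -0.015, 0.022, -0.39, 0],
  [0, -0.015, 0.022, -0.41, 0],
  [0, -0.015, 0.022, -0.41, 0],
])

```text
time_s: 24.4
tcp_pos: [0.496, 0.123, 0.0305]
ee_rot: [-0.01, 0.619, 0.786, 0.006]
force: [0.9, -0.9, -4.0]
width: 0.0526
```

Run:
```python
from ov import *
overlay("pics/ac.png",(180,310,190,370),[(.0216,.027,(-.0022,.0002))],[(.4962,.1214,.027,.008)])
```

```text
24.45 [0.4961 0.123  0.0306] tool z [-0.0089  0.0215 -0.9997] x [-0.2345  0.9719  0.023 ] 0.052233573642153266
```

View pics/ac.png

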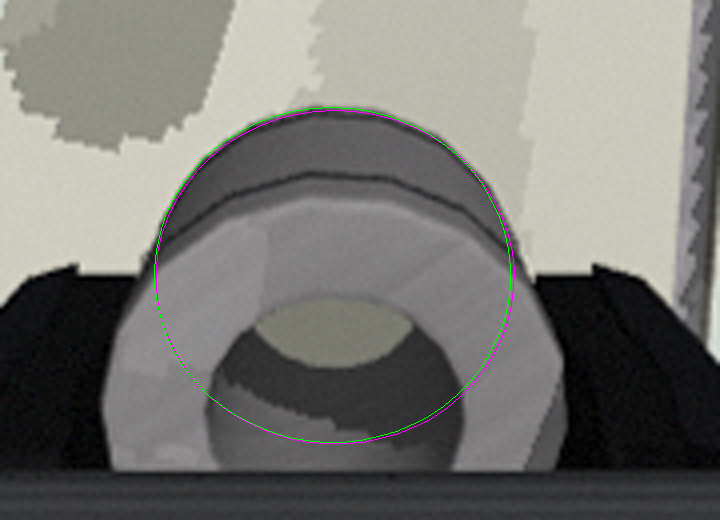

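Aligned. I'll lower to contact and release.

Request:
move_arm([
  [0, 0, 0, -0.02, 0],
  [0, 0, 0, -0.035, 0],
  [0, 0, 0, -0.035, 0],
])

```text
time_s: 24.82
tcp_pos: [0.4963, 0.123, 0.0297]
ee_rot: [-0.01, 0.619, 0.786, 0.006]
force: [-3.1, 0.4, 2.4]
width: 0.0524
```

Request:
move_arm([
  [0.25, 0, 0, 0, 0],
  [0.6, 0, 0, 0, 0],
  [1, 0, 0, 0, 0],
  [1, 0, 0, 0.5, 0],
  [1, 0, 0, 2, 0],
  [1, 0, 0, 3.4, 0],
  [1, 0, 0, 4, 0],
  [1, 0, 0, 4, 0],
])

```text
time_s: 25.82
tcp_pos: [0.4978, 0.1231, 0.1918]
ee_rot: [-0.008, 0.619, 0.786, 0.007]
force: [0.2, 0.4, -0.3]
width: 0.0882
```

Run:
```python
from ov import *
overlay("pics/ad.png",(110,290,180,370),[],[(.4962,.1214,.027,.008),(.4962,.1214,.027,.054)])
```

```text
25.875 [0.4965 0.123  0.1898] tool z [-0.0072  0.0215 -0.9997] x [-0.2346  0.9718  0.0225] 0.08827553960680298
```

View pics/ad.png

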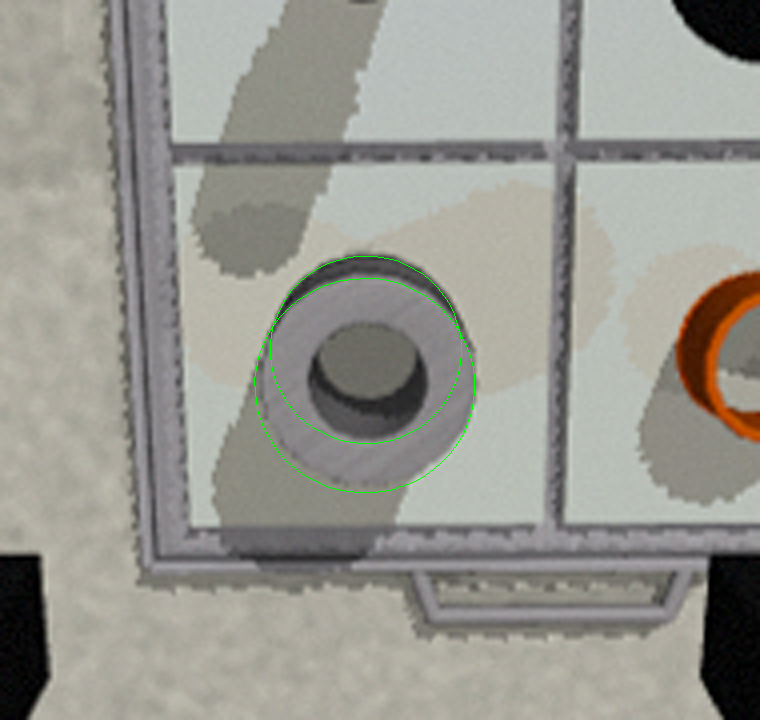

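Request:
move_arm([
  [1, 0, -0.8, 0, 0],
  [1, 0, -2.2, 0, 0],
  [1, 0, -3.6, 0, 0],
  [1, 0, -5, 0, 0],
  [1, 0, -6.4, 0, 0],
  [1, 0, -7.7, 0, 0],
  [1, -0.03, -8.45, 0, 0],
  [1, -0.03, -8.45, 0, 0],
])

```text
time_s: 26.88
tcp_pos: [0.494, -0.2163, 0.1873]
ee_rot: [-0.011, 0.62, 0.785, 0.006]
force: [-0.1, 0.6, -0.5]
width: 0.0881
```

Request:
move_arm([
  [1, 0, 0, -1, 0],
  [1, 0, 0, -1.5, 0],
  [1, 0, 0, -1.5, 0],
])

```text
time_s: 27.25
tcp_pos: [0.4922, -0.2137, 0.1243]
ee_rot: [-0.015, 0.62, 0.785, 0.006]
force: [1.2, -0.6, 0.3]
width: 0.0884
```

Run:
```python
from ov import *
overlay("pics/ae.png",(140,310,160,390),[],[(.496,-.2155,.033,.033),(.496,-.2155,.013,.037)],S=3)
```

```text
27.3 [ 0.4932 -0.2146  0.1259] tool z [-0.013   0.0259 -0.9996] x [-0.2321  0.9723  0.0282] 0.08816819455105293
```

View pics/ae.png

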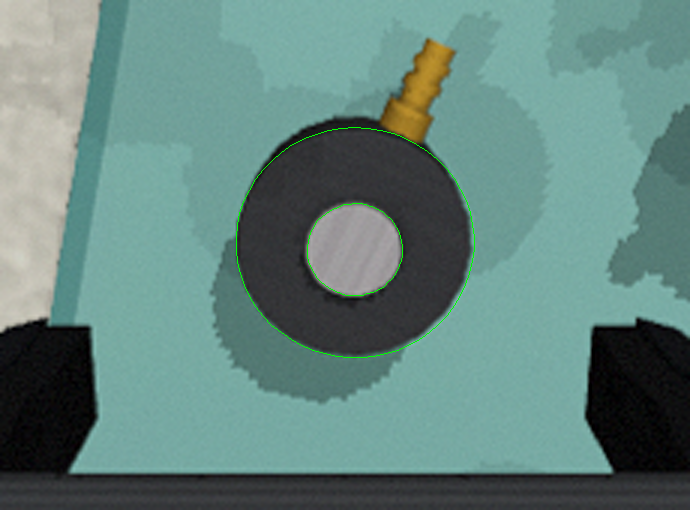

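Request:
move_arm([
  [1, 0.055, -0.01, -0.8, 0],
  [1, 0.055, -0.01, -1.6, 0],
  [1, 0.055, -0.01, -2.2, 0],
  [1, 0.055, -0.01, -2.6, 0],
  [1, 0.055, -0.01, -2.78, 0],
  [1, 0.055, -0.01, -2.78, 0],
  [1, 0.055, -0.01, -2.78, 0],
])

```text
time_s: 28.18
tcp_pos: [0.4962, -0.2155, 0.0157]
ee_rot: [-0.012, 0.619, 0.785, 0.006]
force: [0.3, -0.7, 0.2]
width: 0.0882
```

Run:
```python
from ov import *
overlay("pics/af.png",(150,310,130,410),[],[(.496,-.2155,.033,.033)],S=2)
```

```text
28.225 [ 0.4961 -0.2155  0.0157] tool z [-0.0116  0.0249 -0.9996] x [-0.2322  0.9723  0.0269] 0.08777893703615437
```

View pics/af.png

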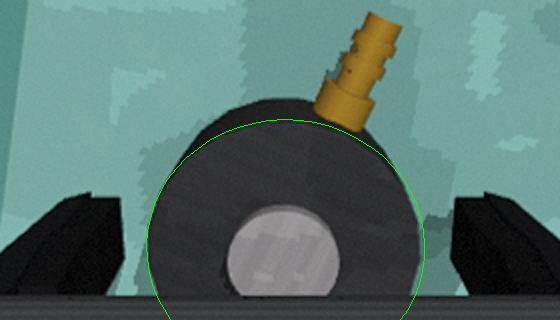

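Request:
move_arm([
  [1, -0.015, 0.015, -0.06, 0],
  [1, -0.015, 0.015, -0.06, 0],
  [0.7, -0.015, 0.015, -0.06, 0],
  [0.5, -0.015, 0.015, -0.06, 0],
  [0.2, -0.015, 0.015, -0.06, 0],
  [0.2, -0.015, 0.015, -0.06, 0],
  [0.2, -0.015, 0.015, -0.06, 0],
], grip_force=35)

```text
time_s: 29.1
tcp_pos: [0.4954, -0.2149, 0.0133]
ee_rot: [-0.012, 0.619, 0.785, 0.006]
force: [-1.6, -1.3, 1.9]
width: 0.0654
```

Request:
move_arm([
  [0.2, 0, 0, 0.2, 0],
  [0.2, 0, 0, 0.7, 0],
  [0.2, 0, 0, 1.4, 0],
  [0.2, 0, 0, 2.2, 0],
  [0.2, 0, 0, 3, 0],
  [0.2, 0, 0, 3.6, 0],
  [0.2, 0, 0, 3.6, 0],
  [0.2, 0, 0, 3.6, 0],
])

```text
time_s: 30.1
tcp_pos: [0.4945, -0.2142, 0.1557]
ee_rot: [-0.014, 0.619, 0.785, 0.006]
force: [-0.5, 0.3, -7.5]
width: 0.0652
```

```bash
python3 wl.py pics/ag.png
```

```text
30.1 [ 0.49447409 -0.21415099  0.15574506] 0.06520320091371706 [-0.48939704  0.25824906 -7.45970843]
```

View pics/ag.png

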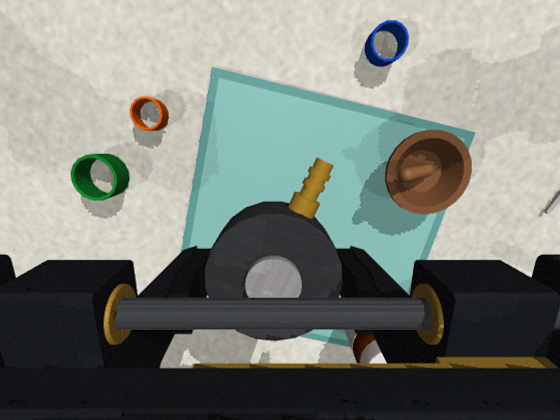

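Request:
move_arm([
  [0.2, 0.1, 0.6, 0, -8],
  [0.2, 0.3, 1.8, 0, -18],
  [0.2, 0.5, 3.1, 0, -28],
  [0.2, 0.7, 4.5, 0, -38],
  [0.2, 0.9, 5.9, 0, -48],
  [0.2, 1.1, 7.3, 0, -58],
  [0.2, 1.3, 8.6, 0, -68],
  [0.2, 1.5, 9.4, 0, -76],
])

```text
time_s: 31.15
tcp_pos: [0.5529, 0.1642, 0.1534]
ee_rot: [-0.008, 0.972, 0.235, 0.012]
force: [1.3, -0.2, -7.0]
width: 0.065
```

Request:
move_arm([
  [0.2, 0, 0, 0, 0],
])

```text
time_s: 31.28
tcp_pos: [0.5519, 0.1667, 0.1517]
ee_rot: [-0.008, 0.972, 0.236, 0.011]
force: [0.7, 0.1, -6.4]
width: 0.0654
```

Run:
```python
from station import robot
from scipy.spatial.transform import Rotation as R
o=robot.get_obs(); q=o['ee_rot'];M=R.from_quat([q[1],q[2],q[3],q[0]]).as_matrix();print(o['tcp_pos'],o['joint_velocities'],M[:,2],M[:,1],o['width'],o['force'])
```

```text
[0.55194818 0.16674874 0.15174493] [-0.0167885   0.01077205  0.03235942 -0.02662789  0.00753476 -0.0336061 ] [ 0.01662089  0.02083215 -0.99964482] [ 0.45961792 -0.8880503  -0.0108646 ] 0.06535801648339491 [ 0.70087503  0.0605428  -6.38168564]
```

Request:
move_arm([
  [0.2, 0.3, 0.9, 0, -8],
  [0.2, 0.6, 1.9, 0, -13],
  [0.2, 0.645, 2.23, -0.5, -13.4],
  [0.2, 0.645, 2.23, -1.1, -13.4],
  [0.2, 0.645, 2.23, -1.3, -13.4],
  [0.2, 0.645, 2.23, -1.3, -13.4],
  [0.2, 0.645, 2.23, -1.3, -13.4],
])

```text
time_s: 32.15
tcp_pos: [0.5785, 0.2556, 0.1007]
ee_rot: [-0.007, 0.993, 0.121, 0.012]
force: [0.5, 0.0, -6.0]
width: 0.0654
```

Run:
```python
from ov import *
overlay("pics/ah.png",(150,310,180,370),[(.0103,.033,(0,0)),(-.0197,.033,(0,0)),(-.0237,.013,(0,0))],[(.5774,.2548,.033,.008)])
```

```text
32.2 [0.5786 0.2557 0.1009] tool z [ 0.0229  0.0168 -0.9996] x [0.9703 0.2407 0.0263] 0.06535232889563392
```

View pics/ah.png

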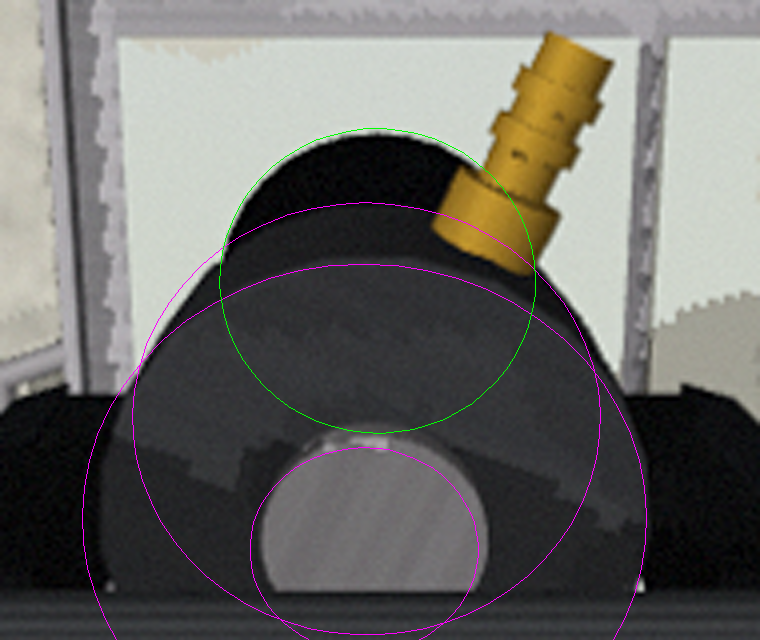

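Request:
move_arm([
  [0.2, -0.03, 0, -0.6, 0],
  [0.2, -0.03, 0, -1.2, 0],
  [0.2, -0.03, 0, -1.6, 0],
  [0.2, -0.03, 0, -1.78, 0],
  [0.2, -0.03, 0, -1.78, 0],
  [0.2, -0.03, 0, -1.78, 0],
])

```text
time_s: 32.95
tcp_pos: [0.5783, 0.2559, 0.0308]
ee_rot: [-0.007, 0.992, 0.121, 0.013]
force: [0.1, -0.1, -6.0]
width: 0.0652
```

Run:
```python
from ov import *
overlay("pics/ai.png",(150,310,180,370),[(.0103,.033,(-.0005,.001))],[(.5768,.2547,.033,.008)])
```

```text
33.0 [0.5783 0.2559 0.0308] tool z [ 0.0247  0.0173 -0.9995] x [0.9702 0.2407 0.0282] 0.06532147514025206
```

View pics/ai.png

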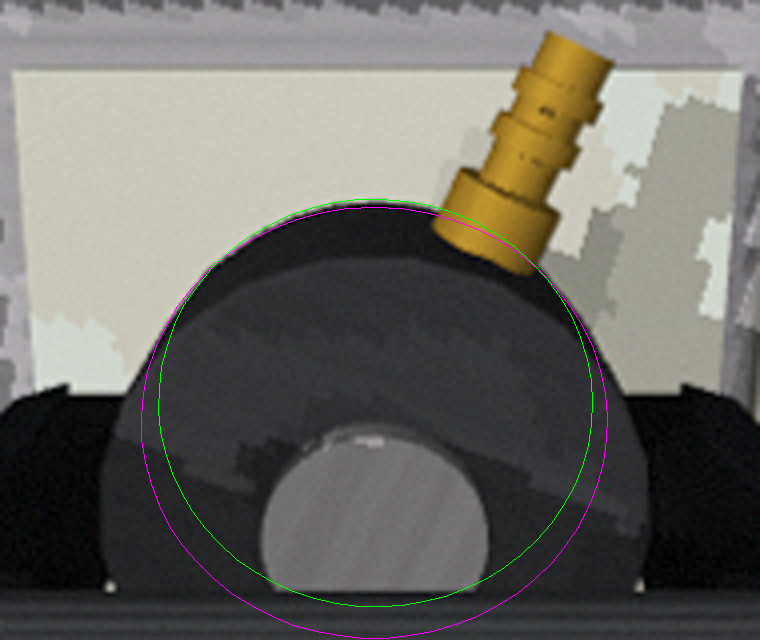

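Request:
move_arm([
  [0.2, -0.035, 0, -0.1, 0],
  [0.2, -0.035, 0, -0.2, 0],
  [0.2, -0.035, 0, -0.26, 0],
  [0.2, -0.035, 0, -0.28, 0],
  [0.2, -0.035, 0, -0.28, 0],
])

```text
time_s: 33.62
tcp_pos: [0.5769, 0.2559, 0.0195]
ee_rot: [-0.007, 0.992, 0.121, 0.013]
force: [-0.5, 0.1, -6.1]
width: 0.0652
```

Run:
```python
from ov import *
overlay("pics/aj.png",(150,310,180,370),[(.0103,.033,(-.0005,.001))],[(.5768,.2547,.033,.008)])
```

```text
33.675 [0.577  0.256  0.0196] tool z [ 0.0248  0.0173 -0.9995] x [0.9702 0.2407 0.0282] 0.06500332164025295
```

View pics/aj.png

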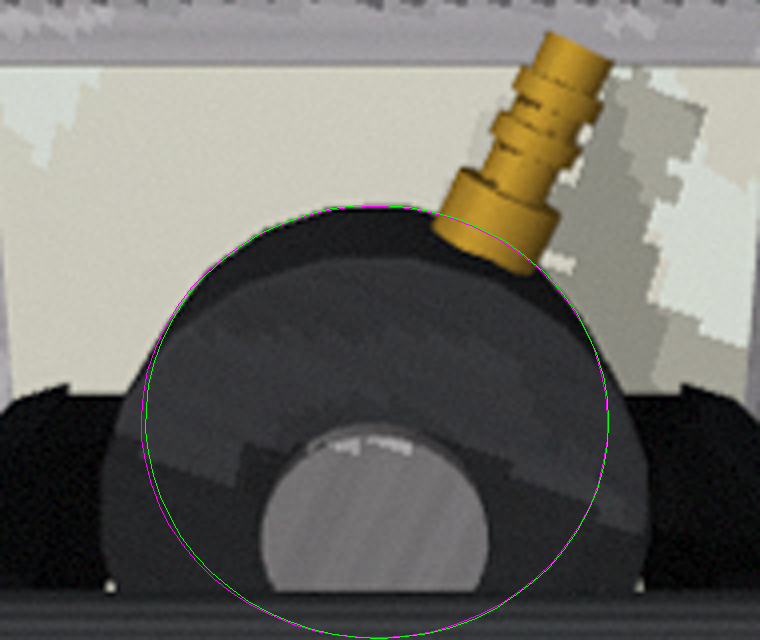

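Model and mark coincide. I'll lower to contact.

Request:
move_arm([
  [0.2, 0, 0, -0.02, 0],
  [0.2, 0, 0, -0.035, 0],
  [0.2, 0, 0, -0.035, 0],
])

```text
time_s: 34.05
tcp_pos: [0.5771, 0.256, 0.0184]
ee_rot: [-0.007, 0.992, 0.121, 0.013]
force: [-0.2, -0.5, -4.3]
width: 0.0654
```

Request:
move_arm([
  [0.2, 0, 0, -0.015, 0],
  [0.2, 0, 0, -0.02, 0],
  [0.2, 0, 0, -0.02, 0],
])

```text
time_s: 34.42
tcp_pos: [0.5771, 0.256, 0.0183]
ee_rot: [-0.007, 0.992, 0.121, 0.013]
force: [-4.7, -1.0, 4.4]
width: 0.065
```

Contact confirmed, so I'll release.

Request:
move_arm([
  [0.55, 0, 0, 0, 0],
  [0.8, 0, 0, 0, 0],
  [1, 0, 0, 0, 0],
  [1, 0, 0, 0.4, 0],
  [1, 0, 0, 1.6, 0],
  [1, 0, 0, 3, 0],
  [1, 0, 0, 3.8, 0],
  [1, 0, 0, 3.8, 0],
])

```text
time_s: 35.42
tcp_pos: [0.5796, 0.2567, 0.1753]
ee_rot: [-0.007, 0.992, 0.121, 0.018]
force: [0.1, -0.7, -0.7]
width: 0.0883
```

Run:
```python
from ov import *
overlay("pics/ak.png",(110,310,180,370),[],[(.577,.2548,.033,.008),(.577,.2548,.033,.038),(.577,.2548,.013,.042)])
a=optics.read_camera("scene");b=optics.read_camera("side")
cv2.imwrite("pics/al.png",np.hstack([cv2.resize(x,(400,300)) for x in(a[120:330,60:460],b[80:380,120:420])])[:,:,::-1])
```

```text
35.475 [0.5781 0.2563 0.1725] tool z [ 0.0289  0.0181 -0.9994] x [0.97   0.2409 0.0324] 0.08782083616163697
```

View pics/ak.png

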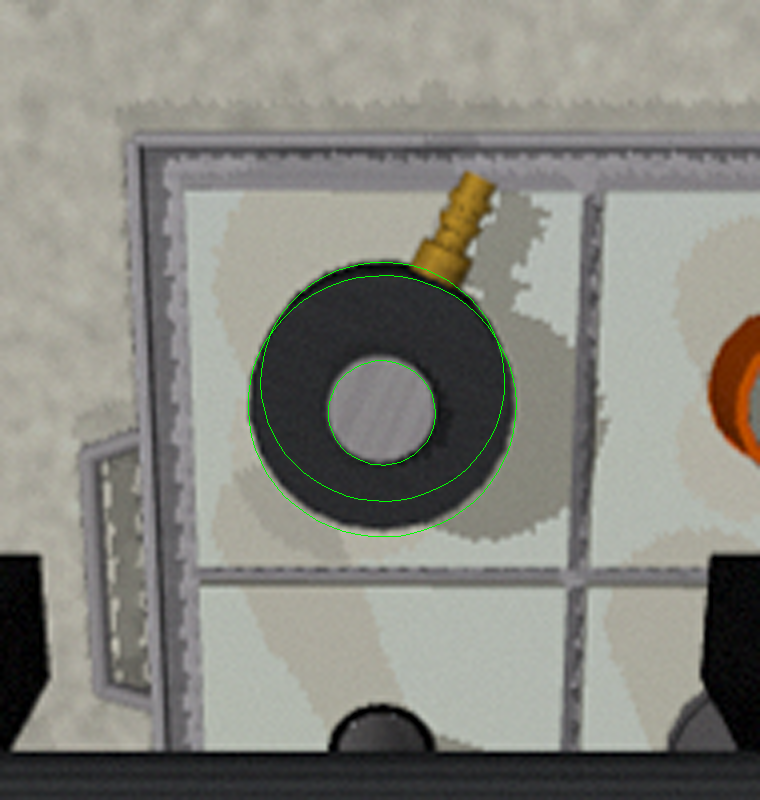

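View pics/al.png

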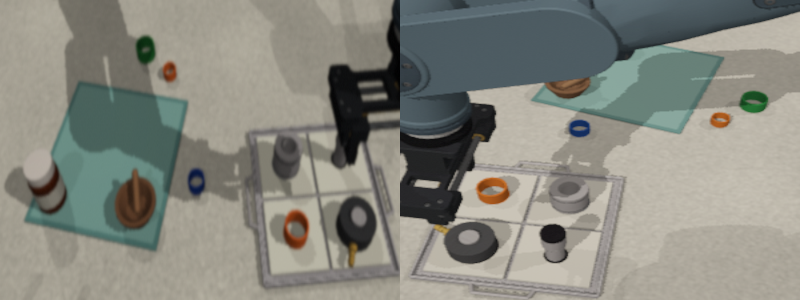

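Request:
move_arm([
  [1, -0.5, 0, 0.8, 0],
  [1, -1.2, -0.7, 1.6, 0],
  [1, -2, -1, 2, 0],
  [1, -2, -1, 2, 0],
  [1, -2, -1, 2, 0],
])

```text
time_s: 36.2
tcp_pos: [0.4962, 0.2158, 0.2479]
ee_rot: [-0.007, 0.993, 0.121, 0.012]
force: [0.5, 0.1, -0.7]
width: 0.0879
```

Run:
```python
from ov import *
u=np.array([-.0263,.1070])/.11*1; e=u/np.linalg.norm(u); f=np.array([-e[1],e[0]])  # e: ring->base, f: ring->cyl direction
ring=np.array([.6033,.1479]); P={'ring':ring,'base':ring+.11*e,'cyl':ring+.11*f,'pl':ring+.11*(e+f)}
c,im,hsv,o=get(); print(o['time_s'],o['tcp_pos'])
v=cv2.resize(im,None,fx=3,fy=3,interpolation=2)[:,:,::-1].copy()
def dr(X): cv2.polylines(v,[((proj(c,X)+.5)*3).round().astype(np.int32)],True,(0,255,0),1)
for n,p in P.items():
    dr(np.array([[*(p+.052*(a*e+b*f)),.008] for a,b in((1,1),(1,-1),(-1,-1),(-1,1))]))
    for r,z in dict(ring=[(.022,.034)],base=[(.033,.038),(.013,.042)],cyl=[(.027,.054)],pl=[(.016,.084)])[n]: dr(cyl(p[0],p[1],r,z,z)[:60])
q=proj(c,np.array([[*p,.01] for p in P.values()])); lo=q.min(0)-65; hi=q.max(0)+65; lo=np.maximum(lo,0).astype(int);hi=hi.astype(int)
w=v[lo[1]*3:hi[1]*3,lo[0]*3:hi[0]*3]; s=min(800/w.shape[1],600/w.shape[0],1); print(s); cv2.imwrite("pics/am.png",cv2.resize(w,None,fx=s,fy=s,interpolation=3))
```

```text
36.25 [0.4963 0.2159 0.2478]
0.9216589861751152
```

View pics/am.png

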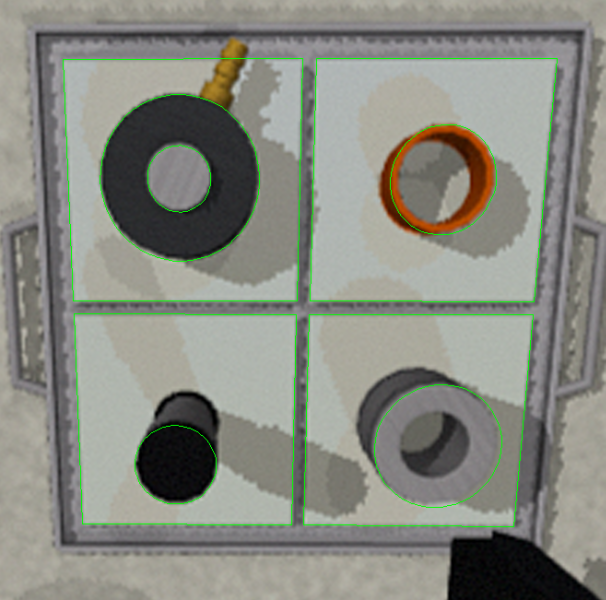

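Run:
```python
from h import *
from station import ticket
C=cal("scene"); optics.read_camera("scene")
for l,z in(("salt_jar_mid",.044),("mortar_mid",.019)):
    r=cut_out(l,"scene"); print(l,[(x['confidence'],np.round(x['centre'],1)) for x in r[:2]])
o=robot.get_obs(); print(o['time_s'],o['force'],o['width'])
print(ticket.sign_off())
```

```text
salt_jar_mid [(0.63, array([106.9, 247.6]))]
mortar_mid []
36.4 [-0.76177239 -0.32603309 -0.71504708] 0.08810543209136874
the job is handed in; nothing more can be done
None
```

The die is stripped and the job is handed in at 36.4 s. The ring, plunger, cylinder and base came off in that order. I set each one down upright on its own pad, lowered it to light or near contact, and released it before taking the next.

- **Placement:** In the last wrist picture all four parts stand upright and free, with the gripper open and clear. Each lies within about 1 mm of its nominal pad centre. An earlier, closer view suggested the base was about 1.2 mm off centre; the clearer overview did not show that.
- **Bystanders:** The jar was detected within about 4 px of where it started. The network missed the mortar in the last check, but the pictures after the last placing show it standing on the mat in its place. The gripper came near neither of them.
- **Disagreements:** The wrist camera disagreed with the fixed cameras by about 2 mm, so I aligned each part with its mark in the wrist view itself. The tool drifted to about 2° of tilt over the job, with no visible effect on the parts.

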